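# Run a screw jack up firm under an overhanging core box with a tommy bar

### The arm

A 6-joint arm with a two-finger parallel gripper is mounted at the origin on the work surface; the furniture and walls round the work are solid. World frame = base frame: x ahead of the robot, y to its left, z up, the work surface at z = 0. Lengths are in m, angles in rad, forces in N, time in s.
With the tool pointing down it reaches from about 0.375 to 0.975 m from the base axis. Payload 3.8 kg.
Tool frame: the origin (TCP) lies midway between the tips of the shut fingers; the grasp point (between the pads) lies 19 mm behind it; x points along the fingers, z is the direction in which the jaws open and shut, and the axes are right-handed (so a half turn about x gives the same grasp; the last joint's range is limited). The gripper opens to 85 mm and grips with 20 to 120 N. Pads are 22 mm wide; open, the fingers measure 114 mm over their backs; the gripper's body (76 mm by 85 mm) begins 54 mm behind the grasp point. The pads swing forward as they close: fully open they stand 13 mm farther back than shut.
Start: joints at [1.187, 0.264, 1.604, -0, 1.274, -0.037], TCP at [0.229, 0.635, 0.231] pointing down, gripper open.
Joint ranges: [-2.63, 2.63], [-0.94, 2.18], [0.31, 2.57], [-1.31, 4.45], [0, 2.66], [-2.55, 2.55]. Speed limits (rad/s): [2.57, 2.57, 3.14, 3.14, 3.14, 3.14].

### API

Orientations are given as a rotation vector (axis times angle).
In Python, from workcell import * gives the robot as it stands. The module is installed in compiled form; this text tells all that it offers.
- The arm moves only by the tool carry_out, never from a script. Its arguments are lists of equal length, an entry for each row: "offset": the shift along the tool's x, y, z in cm, a list of three; "delta_rot": the turn, a rotation vector about the tool's x, y, z in degrees, a list of three. A call has exactly 5 rows; each row shifts and turns the commanded pose from where the row before left it, along the tool's axes as they then stand; what a row does not reach is not made up. A row lasts 1/12 s, in which the tool goes at most 41.7 mm and 7.16 degrees, less where a joint would pass 70% of its speed; a pose out of reach is approached as far as the arm can. A call is refused whole if a number of a shift passes 4.17 or a number of a turn 7.16, either way. A call with a gripper value outside its range is refused whole. "fingers" is the opening, from -1 (shut) to 1 (fully open), set as the call begins (left out, the last holds). The fingers move at their own pace and stop on an object; "newtons" is the grip in N (left out, the last holds). Time passes only in rows, so rows that do not move let the fingers close, or fill a call up. It gives the time, the measured TCP pose, the force and the opening at its end, in the units of the state.
- read_state(): the state, without advancing time (a new reading comes with each control period).
- read_camera(name): name is "scene" or "top" or "wrist"; returns (picture, depth): 480x640x3 uint8, red, green, blue; 480x640 float32, m along the optical axis (not along the pixel's ray), 0 where there is no reading.
- get_calibration(name): a dict with "fx", "fy", "cx", "cy" (pixels), "distortion" ([k1, k2, p1, p2, k3] as OpenCV has them; the pictures are not rectified), "R" (3x3) and "t" (3): a world point X has camera coordinates R X + t; the wrist camera has in their place "mount" (4x4, takes a point from camera to tool coordinates, whose origin is the TCP and whose axes are the tool frame's). Camera axes: x right, y down, z forward; pixel columns grow to the right and rows downward; lengths in m; the calibration is good to about 2 mm. A picture is of the moment at which its call begins: read the wrist's pose just before it. get_calibration takes no time and is no camera call.
- finish_job(): hands the job in, once; it reports no verdict.
The state is a dict: "time": time; "q": joint angles; "joint_vel": joint speeds; "joint_torque": joint torques, N m; "tool_pos": TCP position; "tcp_rot": TCP orientation; "wrist_force": force on the tool from outside, world axes, zero at the start; "torque": the same for the moment, N m; "width": opening from 0.0 (shut) to 1.0 (fully open).
Only numpy, scipy, OpenCV 4.12 (cv2) and the standard library are available. Lean on these libraries where they do the work, as an engineer would, in place of code of your own. Each camera call takes 0.05 s, during which the arm holds its last target. There are 200 camera calls.

### The job

Take the steel tommy bar out of the wooden tray and, moving it from hole to hole of the jack's collar as needed, turn the collar clockwise (seen from above) until the jack bears firmly under the overhanging core box: stop when the collar takes about half as much effort again as it did running free, so that the box is carried but not strained. Then draw the bar out, lay it flat in the tray again, and leave the sand cores standing where they are.

Things in the scene. Friction and masses are not known exactly. Their poses are not given: they have to be found in the camera images.
- bar_mid (a point): Grip point of the tommy bar, on its axis near its centre of mass. Bright steel bar 200 mm long, 0.2 kg: a square shank 12 x 12 mm, 162 mm long (from 70 mm ahead of this point to 92 mm behind it), then a round nose 10 mm thick and 38 mm long with a tapered tip. x points along the bar to the nose; lying flat, this point is 6 mm over the tray's floor.
- bar_tip (a point): End of the bar's round nose, on the bar's axis, 108 mm from bar_mid (same axes). The last 6 mm taper from 10 mm to 5.6 mm.
- core_tray: Open wooden tray, 135 x 300 mm, walls 28 mm high and 10 mm thick; origin under its centre, its floor 6 mm above that; y along its length. The bar lies lengthwise in it, nose towards the end (-y) where two 45 mm dowel pins lie. It does not move.
- jack_axis (a point): Point on the jack's vertical axis at the height of the collar's holes (72 mm over the table). x points level under the core box to its stand. The box (147 mm wide across y) begins 18 mm on the jack's near side (-x) of this axis, underside about 113 mm and top about 182 mm over the table, so swing the bar on the -x side. A fixed red air hose, up to 160 mm high, lies at x 0.32 to 0.47 m, y above -0.06 m.
- jack_collar: Steel capstan collar of the jack, 84 mm across, 30 mm high, between 57 and 87 mm over the table; turns about its vertical axis and stays at that height. Ten level radial holes, every 36 degrees, 12 mm wide, half-way up, from its rim 42 mm from the axis to a floor 16 mm from it. Turned clockwise from above it raises the spindle 20 mm a turn (steep multi-start thread); it stays where it is left. x points out through one hole.
- collar_hole (a point): Mouth of one of the ten holes, on the collar's rim, 42 mm from the axis; turns with the collar; x points outwards along the hole.
- jack_spindle: The jack's spindle with its flat steel head, 34 mm across; origin at the centre of the head's top face. Rises without turning. Turning free, the collar takes 0.7 N m about its axis (about 6 N at bar_mid when the bar is pushed squarely); each 100 N on the head adds 0.32 N m. Wanted on the head: about 110 N; under 70 N is loose, over 150 N strains the box.
- box_stand: Iron stand on the jack's base plate, with the black core-box half clamped on it under a steel strap, overhanging the jack (counted with the box). Origin under the stand, 92.5 mm from the jack's axis. How the box sits differs each time: first touch comes after roughly 1.0 to 2.9 rad of turning and cannot be told from these poses. Past it the box yields about 1 mm per 65 N.
- core_a: Sand core, buff, like a small bottle, 38 mm wide, 62 mm high, standing loose on the table; origin under its centre.
- core_b: Sand core, buff, in three steps, 44 mm wide, 55 mm high, standing loose on the table; origin under its centre.
Things that resemble listed ones, but are neither listed nor needed, are in the scene too. Leave any red look-alike of the core_a alone.

How it is judged:
By the outcome, as a careful person would: the job done as asked, in the order asked, and still so for the second after the job is handed in, with the robot touching nothing.
It also fails if it takes over 69 s, if anything falls off the work surface, if the arm or the gripper's body presses on something with over 40 N, if the wrist force passes 120 N, or if a joint passes its speed limit or range.

## Working session

There is one attempt and no reset: what is moved stays moved. The work goes in short steps, Python scripts to look and compute and a tool call to move; the robot and the scene stay as the last step left them, time stands still between calls to the robot, and variables do not carry over. Pictures are saved under pics/ and viewed, about 8 in all and at most 12, crops included, and the job is handed in when it is done.

Besides the shell and the picture viewer there is one more tool, called as a command line: name --argument value ..., lists and objects as JSON in quotes. carry_out: Moves the arm, as the interface text tells. Its arguments: {"type":"object","properties":{"offset":{"type":"array"},"delta_rot":{"type":"array"},"fingers":{"type":"number"},"newtons":{"type":"number"}},"required":["offset","delta_rot"]}

```bash
mkdir -p pics; cat > h.py <<'E'
from workcell import *
import numpy as np, cv2
from scipy.spatial.transform import Rotation as R
def cam(name):
    s=read_state(); p,d=read_camera(name); c=get_calibration(name)
    K=np.array([[c['fx'],0,c['cx']],[0,c['fy'],c['cy']],[0,0,1.]]); D=np.array(c['distortion'],float)
    if 'R' in c: Rw=np.array(c['R']);t=np.array(c['t'])
    else:
        M=np.array(c['mount']); T=np.eye(4);T[:3,:3]=R.from_rotvec(s['tcp_rot']).as_matrix();T[:3,3]=s['tool_pos']
        W=np.linalg.inv(T@M); Rw=W[:3,:3];t=W[:3,3]
    return p,d,K,D,Rw,t
def ray(px,C):
    _,_,K,D,Rw,t=C
    n=cv2.undistortPoints(np.array(px,float).reshape(-1,1,2),K,D)[:,0]
    d=np.c_[n,np.ones(len(n))]@Rw; return -Rw.T@t,d
def onz(px,z,C):
    o,d=ray(px,C); return o+d*((z-o[2])/d[:,2])[:,None]
def world(C):
    p,d,K,D,Rw,t=C
    v,u=np.mgrid[:480,:640]; n=cv2.undistortPoints(np.c_[u.ravel(),v.ravel()].astype(float).reshape(-1,1,2),K,D)[:,0]
    X=np.c_[n,np.ones(len(n))]*d.reshape(-1,1); return ((X-t)@Rw).reshape(480,640,3)
def proj(X,C):
    _,_,K,D,Rw,t=C
    return cv2.projectPoints(np.array(X,float).reshape(-1,1,3),cv2.Rodrigues(Rw)[0],t,K,D)[0][:,0]
def save(n,p): cv2.imwrite('pics/'+n+'.png',p[:,:,::-1])
def st():
    s=read_state(); print('t',round(s['time'],2),'p',np.round(s['tool_pos'],4),'rv',np.round(s['tcp_rot'],3),'F',np.round(s['wrist_force'],1),'M',np.round(s['torque'],2),'w',round(s['width'],3),'q',np.round(s['q'],2));return s
E
python3 - <<'E'
from h import *
s=st(); print(np.round(R.from_rotvec(s['tcp_rot']).as_matrix(),3))
a=cam('scene');b=cam('top'); 
save('top',b[0]);save('scene',a[0])
for c in(a,b): print(-c[4].T@c[5], c[4][2])
np.savez('first.npz',a=a[0],ad=a[1],b=b[0],bd=b[1])
E
```

```text
t 0.0 p [0.2292 0.6341 0.2299] rv [-0.951  1.356  0.949] F [ 0.1  0.1 -1.1] M [0.01 0.01 0.  ] w 1.001 q [ 1.19  0.26  1.61 -0.    1.27 -0.04]
[[-0.001 -0.94   0.34 ]
 [-0.002  0.34   0.94 ]
 [-1.     0.    -0.002]]
[0.3806024  0.54807031 0.91619571] [ 0.08656047 -0.56543853 -0.82023567]
[ 0.23919913 -0.02723122  1.18733539] [ 0.1972376  -0.02276245 -0.98009143]
```

View pics/top.png

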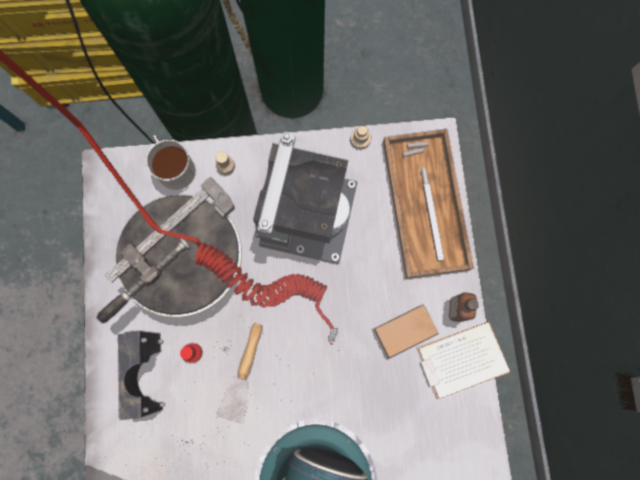

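View pics/scene.png

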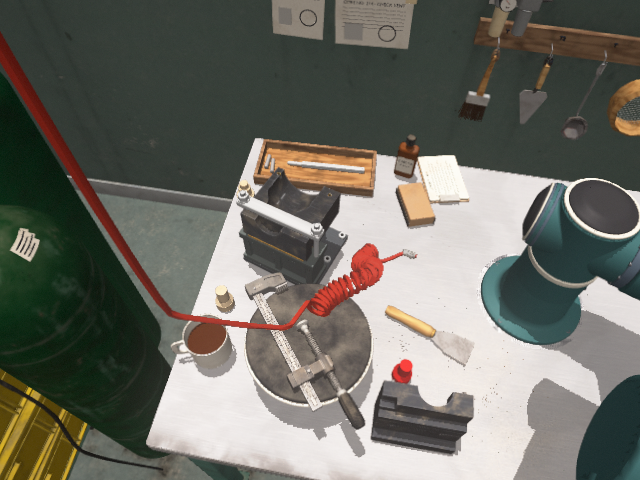

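```bash
python3 - <<'E'
from h import *
b=cam('top'); W=world(b)
# bar: bright in tray
L=b[0].astype(int); 
m=((L.min(2)>150)&(W[...,2]<.05)).astype(np.uint8); roi=np.zeros_like(m); roi[140:270,412:450]=1; m*=roi
n,l,s,c=cv2.connectedComponentsWithStats(m)
for i in range(1,n):
    if s[i,4]>80:
        ys,xs=np.nonzero(l==i); P=onz(np.c_[xs,ys],.014,b)[:,:2]
        r=cv2.minAreaRect(P.astype(np.float32)*1000); print('bar',s[i],np.round(r[0],1),np.round(r[1],1),r[2]); print(np.round(cv2.boxPoints(r)))
print('tray corners',np.round(onz([[385,137],[452,129],[475,269],[408,278]],.028,b),3))
print('cores',np.round(onz([[361,148],[225,172],[190,352]],0,b),3))
crop=cv2.resize(b[0][110:290,220:480],None,fx=3,fy=3,interpolation=cv2.INTER_CUBIC); save('topc',crop)
for (u,v) in [(342,215),(346,205),(350,240),(300,180),(285,240),(320,210),(334,232)]: print(u,v,np.round(W[v,u],3))
E
```

```text
bar [422 167  22  93 543] [ 499.3 -288.4] [197.9  12.9] 2.6989970207214355
[[ 400. -287.]
 [ 401. -300.]
 [ 599. -290.]
 [ 598. -277.]]
tray corners [[ 0.667 -0.209  0.028]
 [ 0.67  -0.35   0.028]
 [ 0.372 -0.355  0.028]
 [ 0.367 -0.22   0.028]]
cores [[ 0.657 -0.159  0.   ]
 [ 0.631  0.134  0.   ]
 [ 0.265  0.226  0.   ]]
342 215 [ 0.495 -0.098  0.085]
346 205 [ 0.514 -0.108  0.086]
350 240 [ 0.46  -0.115  0.001]
300 180 [ 0.555 -0.023  0.144]
285 240 [0.452 0.015 0.107]
320 210 [ 0.494 -0.055  0.147]
334 232 [ 0.476 -0.082  0.022]
```

View pics/topc.png

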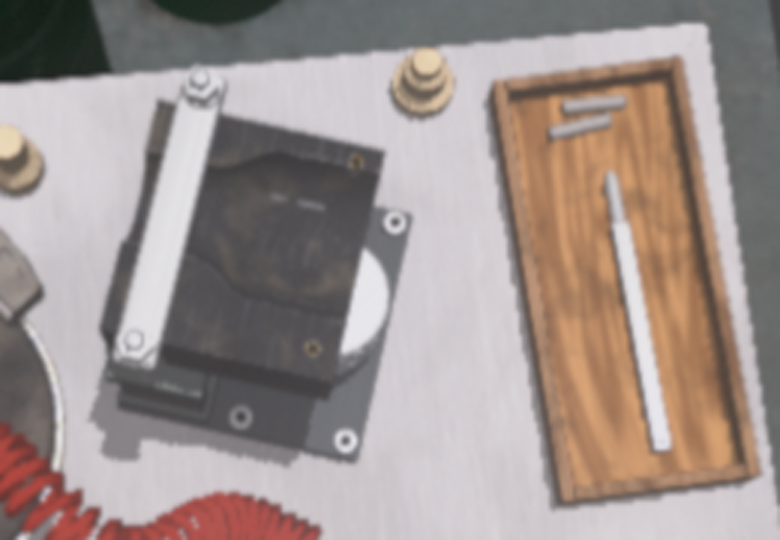

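```bash
cat >> h.py <<'E'
def pose():
    s=read_state(); return np.array(s['tool_pos']),R.from_rotvec(s['tcp_rot'])
def down(yaw,tilt=0):  # tool y = nose dir at yaw(deg), x down; tilt: turn about tool y then
    c,s_=np.cos(np.radians(yaw)),np.sin(np.radians(yaw))
    M=np.array([[0,c,s_],[0,s_,-c],[-1,0,0]]); 
    return R.from_matrix(M)*R.from_rotvec([0,np.radians(tilt),0])
def plan(p1,r1,start=None,vmax=3.4,wmax=6.5,n=None,ease=0):
    p,r=start if start else pose()
    dp=np.linalg.norm(p1-p); dr=np.degrees((r.inv()*r1).magnitude())
    k=n or int(5*np.ceil(max(dp*100/vmax,dr/wmax,1)/5)); rv=(r.inv()*r1).as_rotvec(); O=[];D=[];p0=p;r0=r
    for i in range(1,k+1):
        f=i/k; tp=p0+(p1-p0)*f; tr=r0*R.from_rotvec(rv*f)
        o=np.round(r.inv().apply(tp-p)*100,2)+0; d=np.round(np.degrees((r.inv()*tr).as_rotvec()),1)+0
        O.append(o.tolist());D.append(d.tolist()); p=p+r.apply(o/100); r=r*R.from_rotvec(np.radians(d))
    for i in range(0,k,5): print('offset',O[i:i+5],'delta_rot',D[i:i+5])
    print('end',np.round(p,4)); return p,r
E
python3 - <<'E'
from h import *
from scipy.optimize import least_squares
c=get_calibration('wrist'); print(np.round(c['mount'],3),c['fx'])
b=cam('top');W=world(b)
m=(W[...,2]>.078)&(W[...,2]<.092)&(W[...,0]>.4)&(W[...,0]<.62)&(W[...,1]<-.04)&(W[...,1]>-.16)
P=W[m]; print(m.sum(),P.min(0),P.max(0))
h=cv2.convexHull(P[:,:2].astype(np.float32))[:,0]; 
mm=(W[...,2]>.13)&(W[...,2]<.2)&(W[...,0]>.4)&(W[...,0]<.68)&(W[...,1]<.07)&(W[...,1]>-.16)
r=cv2.minAreaRect(W[mm][:,:2].astype(np.float32)*1000);print(r);print(np.round(cv2.boxPoints(r)))
# box top right edge from picture pixels (crop/3+offset), z .147?
print(np.round(onz([[220+385/3,110+150/3],[220+330/3,110+397/3]],.182,b),3), 'collar right', np.round(onz([[220+388/3,110+290/3]],.087,b),3))
q=h[np.argsort(h[:,1])][:8];print(np.round(q,3))
E
```

```text
[[ 0.001 -0.302  0.953 -0.143]
 [ 0.001 -0.953 -0.302  0.078]
 [ 1.     0.001 -0.     0.001]
 [ 0.     0.     0.     1.   ]] 381.67583833845555
347 [ 0.46943379 -0.11427154  0.0786777 ] [ 0.53953569 -0.07811946  0.09075734]
((527.4129028320312, -23.160598754882812), (142.58016967773438, 184.9504852294922), 71.64045715332031)
[[ 417.  -62.]
 [ 593. -120.]
 [ 638.   15.]
 [ 462.   74.]]
[[ 0.573 -0.114  0.182]
 [ 0.425 -0.066  0.182]] collar right [[ 0.51  -0.114  0.087]]
[[ 0.515 -0.114]
 [ 0.502 -0.113]
 [ 0.5   -0.112]
 [ 0.497 -0.112]
 [ 0.525 -0.111]
 [ 0.529 -0.11 ]
 [ 0.491 -0.109]
 [ 0.535 -0.106]]
```

```bash
python3 - <<'E'
from h import *
e=plan(np.array([.45,.2,.34]),down(65),n=15)
e=plan(np.array([.509,-.20,.20]),down(3,40),start=e,n=15)
E
```

```text
offset [[-0.73, -2.37, -2.22], [-0.72, -2.6, -1.96], [-0.73, -2.8, -1.64], [-0.73, -2.96, -1.34], [-0.73, -3.09, -0.99]] delta_rot [[6.3, 0.0, 0.0], [6.4, 0.0, 0.0], [6.3, 0.0, 0.0], [6.4, 0.0, 0.0], [6.3, 0.0, 0.0]]
offset [[-0.72, -3.19, -0.65], [-0.73, -3.23, -0.29], [-0.73, -3.25, 0.07], [-0.73, -3.22, 0.42], [-0.73, -3.15, 0.78]] delta_rot [[6.4, 0.0, 0.0], [6.3, 0.0, 0.0], [6.3, 0.0, 0.0], [6.4, 0.0, 0.1], [6.3, 0.0, 0.0]]
offset [[-0.73, -3.05, 1.13], [-0.73, -2.9, 1.45], [-0.74, -2.73, 1.77], [-0.73, -2.52, 2.05], [-0.73, -2.27, 2.32]] delta_rot [[6.4, 0.0, 0.0], [6.3, 0.0, 0.0], [6.3, -0.1, 0.0], [6.4, 0.0, 0.0], [6.3, 0.0, 0.0]]
end [0.45 0.2  0.34]
offset [[0.93, -2.25, 1.48], [0.82, -2.16, 1.67], [0.68, -2.07, 1.85], [0.56, -1.94, 2.02], [0.41, -1.81, 2.16]] delta_rot [[4.0, 2.4, 1.4], [3.9, 2.4, 1.5], [4.0, 2.4, 1.4], [3.9, 2.4, 1.5], [4.0, 2.4, 1.4]]
offset [[0.29, -1.67, 2.3], [0.14, -1.51, 2.41], [0.0, -1.34, 2.52], [-0.13, -1.16, 2.61], [-0.27, -0.97, 2.66]] delta_rot [[4.0, 2.4, 1.4], [3.9, 2.4, 1.5], [4.0, 2.4, 1.4], [3.9, 2.4, 1.5], [4.0, 2.4, 1.4]]
offset [[-0.41, -0.78, 2.72], [-0.54, -0.58, 2.74], [-0.66, -0.37, 2.75], [-0.79, -0.17, 2.73], [-0.9, 0.04, 2.71]] delta_rot [[4.0, 2.4, 1.4], [3.9, 2.4, 1.5], [4.0, 2.4, 1.4], [3.9, 2.4, 1.5], [4.0, 2.4, 1.4]]
end [ 0.509 -0.2    0.2  ]
```

```bash
python3 - <<'E'
from h import *
e=plan(np.array([.46,.06,.35]),down(45),n=20)
e=plan(np.array([.509,-.20,.20]),down(3,40),start=e,n=10)
E
```

```text
offset [[-0.59, -2.06, -2.31], [-0.6, -2.29, -2.09], [-0.59, -2.48, -1.85], [-0.6, -2.65, -1.59], [-0.59, -2.8, -1.32]] delta_rot [[5.8, 0.0, 0.0], [5.7, 0.0, 0.0], [5.8, 0.0, 0.0], [5.7, 0.0, 0.0], [5.8, 0.0, 0.0]]
offset [[-0.6, -2.92, -1.04], [-0.59, -3.01, -0.73], [-0.6, -3.06, -0.43], [-0.59, -3.09, -0.12], [-0.6, -3.09, 0.2]] delta_rot [[5.7, 0.0, 0.0], [5.8, 0.0, 0.0], [5.8, 0.0, 0.0], [5.7, 0.0, 0.0], [5.8, 0.0, 0.0]]
offset [[-0.59, -3.06, 0.5], [-0.6, -2.99, 0.8], [-0.6, -2.89, 1.1], [-0.6, -2.77, 1.39], [-0.6, -2.61, 1.65]] delta_rot [[5.7, 0.0, 0.1], [5.8, 0.0, 0.0], [5.7, 0.0, 0.0], [5.8, 0.0, 0.0], [5.7, 0.0, 0.0]]
offset [[-0.6, -2.44, 1.91], [-0.6, -2.23, 2.14], [-0.6, -2.0, 2.36], [-0.6, -1.76, 2.55], [-0.6, -1.5, 2.71]] delta_rot [[5.8, 0.0, 0.0], [5.8, 0.0, 0.0], [5.7, 0.0, 0.0], [5.8, 0.0, 0.0], [5.7, 0.0, 0.0]]
end [0.46 0.06 0.35]
offset [[1.5, -1.49, 2.19], [1.31, -1.37, 2.37], [1.11, -1.22, 2.56], [0.91, -1.07, 2.69], [0.7, -0.89, 2.83]] delta_rot [[4.0, 3.8, 1.5], [4.1, 3.8, 1.4], [4.0, 3.8, 1.5], [4.0, 3.9, 1.5], [4.0, 3.8, 1.4]]
offset [[0.49, -0.71, 2.91], [0.27, -0.51, 2.99], [0.06, -0.3, 3.03], [-0.14, -0.09, 3.03], [-0.34, 0.13, 3.02]] delta_rot [[4.1, 3.8, 1.5], [4.0, 3.8, 1.5], [4.0, 3.8, 1.5], [4.0, 3.8, 1.4], [4.1, 3.8, 1.5]]
end [ 0.509 -0.2    0.2  ]
```

carry_out --offset '[[-0.59, -2.06, -2.31], [-0.6, -2.29, -2.09], [-0.59, -2.48, -1.85], [-0.6, -2.65, -1.59], [-0.59, -2.8, -1.32]]' --delta_rot '[[5.8, 0, 0], [5.7, 0, 0], [5.8, 0, 0], [5.7, 0, 0], [5.8, 0, 0]]' --fingers -0.1

```text
time: 0.62
tool_pos: [0.2873, 0.4898, 0.2608]
tcp_rot: [-0.561, 1.497, 0.561]
wrist_force: [1.1, -0.9, 0.8]
width: 0.452
```

carry_out --offset '[[-0.6, -2.92, -1.04], [-0.59, -3.01, -0.73], [-0.6, -3.06, -0.43], [-0.59, -3.09, -0.12], [-0.6, -3.09, 0.2]]' --delta_rot '[[5.7, 0, 0], [5.8, 0, 0], [5.8, 0, 0], [5.7, 0, 0], [5.8, 0, 0]]'

```text
time: 1.03
tool_pos: [0.3449, 0.3461, 0.2909]
tcp_rot: [-0.168, 1.564, 0.168]
wrist_force: [0.8, 0.4, -0.0]
width: 0.451
```

carry_out --offset '[[-0.59, -3.06, 0.5], [-0.6, -2.99, 0.8], [-0.6, -2.89, 1.1], [-0.6, -2.77, 1.39], [-0.6, -2.61, 1.65]]' --delta_rot '[[5.7, 0, 0.1], [5.8, 0, 0], [5.7, 0, 0], [5.8, 0, 0], [5.7, 0, 0]]'

```text
time: 1.45
tool_pos: [0.4025, 0.2024, 0.3208]
tcp_rot: [0.227, 1.559, -0.224]
wrist_force: [0.2, 1.2, 0.1]
width: 0.449
```

carry_out --offset '[[-0.6, -2.44, 1.91], [-0.6, -2.23, 2.14], [-0.6, -2.0, 2.36], [-0.6, -1.76, 2.55], [-0.6, -1.5, 2.71]]' --delta_rot '[[5.8, 0, 0], [5.8, 0, 0], [5.7, 0, 0], [5.8, 0, 0], [5.7, 0, 0]]'

```text
time: 1.87
tool_pos: [0.4602, 0.0587, 0.3505]
tcp_rot: [0.619, 1.482, -0.616]
wrist_force: [0.3, 0.9, 0.0]
width: 0.45
```

carry_out --offset '[[1.5, -1.49, 2.19], [1.31, -1.37, 2.37], [1.11, -1.22, 2.56], [0.91, -1.07, 2.69], [0.7, -0.89, 2.83]]' --delta_rot '[[4.0, 3.8, 1.5], [4.1, 3.8, 1.4], [4.0, 3.8, 1.5], [4.0, 3.9, 1.5], [4.0, 3.8, 1.4]]'

```text
time: 2.28
tool_pos: [0.485, -0.0712, 0.275]
tcp_rot: [1.125, 1.64, -0.7]
wrist_force: [1.1, -0.2, -0.1]
width: 0.452
```

carry_out --offset '[[0.49, -0.71, 2.91], [0.27, -0.51, 2.99], [0.06, -0.3, 3.03], [-0.14, -0.09, 3.03], [-0.34, 0.13, 3.02]]' --delta_rot '[[4.1, 3.8, 1.5], [4.0, 3.8, 1.5], [4.0, 3.8, 1.5], [4.0, 3.8, 1.4], [4.1, 3.8, 1.5]]'

```text
time: 2.7
tool_pos: [0.5094, -0.2013, 0.1992]
tcp_rot: [1.657, 1.739, -0.77]
wrist_force: [0.3, 0.1, 0.4]
width: 0.448
```

```bash
python3 - <<'E'
from h import *
st();c=cam('wrist');st();save('w1',c[0]);import pickle;pickle.dump(c,open('w1.pkl','wb'))
E
```

```text
t 2.7 p [ 0.5094 -0.2013  0.1992] rv [ 1.657  1.739 -0.77 ] F [0.3 0.1 0.4] M [-0.34 -0.01 -0.07] w 0.448 q [-0.72  0.35  1.72  0.48  1.61  0.69]
t 2.75 p [ 0.5078 -0.206   0.191 ] rv [ 1.667  1.742 -0.78 ] F [-0.2 -4.3 -6.2] M [-0.53 -0.06  0.01] w 0.451 q [-0.73  0.36  1.72  0.48  1.6   0.69]
```

View pics/w1.png

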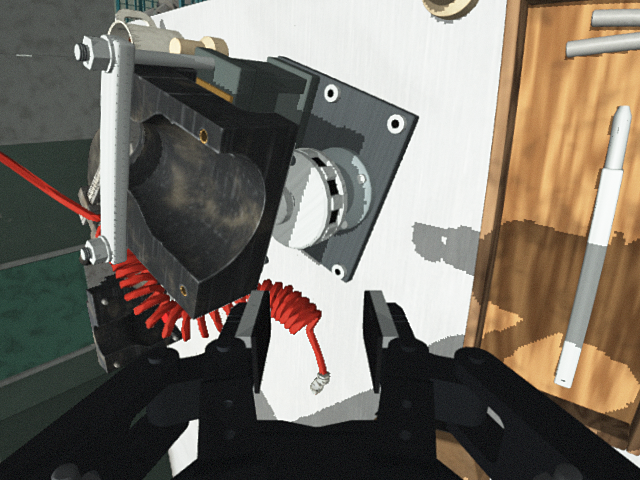

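```bash
python3 - <<'E'
from h import *
from scipy.optimize import least_squares
cam('wrist');cam('wrist');s=st();c=cam('wrist');st();W=world(c)
x,y,z=W[...,0],W[...,1],W[...,2]
near=(np.hypot(x-.511,y+.072)<.05)&(c[1]>0)
m=near&(z>.062)&(z<.082)&(y<-.07)
P=W[m];print(m.sum())
f=least_squares(lambda q:np.hypot(P[:,0]-q[0],P[:,1]-q[1])-.042,[.511,-.072],loss='soft_l1',f_scale=.001);print('axis',f.x,np.median(abs(f.fun)))
top=near&(abs(z-.087)<.004);print('top z',np.median(z[top]),top.sum())
T=W[top];
ax=f.x
g=c[0].astype(int).sum(2)
r=np.hypot(x-ax[0],y-ax[1]);a=np.degrees(np.arctan2(y-ax[1],x-ax[0]))
# project rim band at z .072 by angle, print brightness & radial from depth
for ang in range(-180,10,3):
    X=[[ax[0]+.042*np.cos(np.radians(ang)),ax[1]+.042*np.sin(np.radians(ang)),zz] for zz in(.069,.072,.075)]
    uv=proj(X,c).round().astype(int); print(ang,uv[1],[int(g[v,u]) for u,v in uv],[round(1000*float(r[v,u]),1) for u,v in uv])
v0,u0=110,250
save('w2c',cv2.resize(c[0][v0:v0+150,u0:u0+190],None,fx=4,fy=4,interpolation=cv2.INTER_CUBIC))
import pickle;pickle.dump(c,open('w2.pkl','wb'))
E
```

```text
t 2.85 p [ 0.5076 -0.2014  0.1955] rv [ 1.658  1.744 -0.774] F [-0.5  0.6  0.2] M [-0.31  0.03 -0.03] w 0.45 q [-0.72  0.35  1.72  0.48  1.6   0.69]
t 2.9 p [ 0.5084 -0.2002  0.1978] rv [ 1.655  1.742 -0.771] F [-0.3  0.7  0.6] M [-0.27 -0.01 -0.04] w 0.448 q [-0.72  0.35  1.72  0.48  1.61  0.68]
1493
axis [ 0.51095029 -0.07183394] 0.0008761914979183091
top z 0.08674617957162957 3422
-180 [294 242] [722, 728, 729] [36.8, 37.2, 38.0]
-177 [296 242] [730, 725, 724] [37.9, 37.4, 37.9]
-174 [298 243] [731, 736, 724] [38.5, 38.7, 39.0]
-171 [300 243] [720, 721, 726] [39.2, 39.2, 39.3]
-168 [302 243] [657, 685, 704] [40.7, 40.0, 39.7]
-165 [303 243] [588, 664, 636] [41.3, 40.3, 40.3]
-162 [305 243] [428, 644, 642] [42.2, 41.1, 41.0]
-159 [307 243] [594, 539, 524] [42.3, 41.8, 41.7]
-156 [309 243] [287, 397, 296] [42.4, 42.1, 42.1]
-153 [311 242] [215, 287, 428] [42.3, 42.4, 42.2]
-150 [312 242] [304, 237, 282] [42.1, 42.0, 42.2]
-147 [314 241] [327, 335, 237] [41.6, 41.8, 42.0]
-144 [316 240] [324, 327, 274] [41.4, 41.6, 42.6]
-141 [317 239] [249, 323, 338] [42.0, 41.1, 41.3]
-138 [319 238
[... 1705 characters left out ...]
, 95, 27] [40.2, 38.6, 36.9]
-30 [315 156] [490, 18, 11] [40.8, 38.3, 38.1]
-27 [313 154] [454, 214, 304] [40.1, 39.5, 40.7]
-24 [311 153] [357, 358, 356] [40.7, 40.5, 40.8]
-21 [310 151] [351, 354, 349] [42.2, 41.6, 42.1]
-18 [308 150] [345, 350, 331] [42.6, 42.9, 43.0]
-15 [306 149] [328, 306, 336] [42.8, 42.5, 42.4]
-12 [304 148] [330, 326, 314] [42.3, 42.6, 42.8]
-9 [302 147] [324, 287, 334] [42.4, 42.5, 42.9]
-6 [300 147] [401, 306, 459] [42.6, 42.7, 42.6]
-3 [298 146] [387, 398, 434] [41.2, 41.1, 41.3]
0 [296 146] [398, 447, 427] [41.1, 41.2, 41.6]
3 [294 146] [419, 415, 291] [42.0, 41.5, 41.7]
6 [292 146] [221, 251, 129] [62.3, 41.8, 59.9]
9 [290 146] [159, 286, 86] [62.5, 56.7, 59.7]
```

View pics/w2c.png

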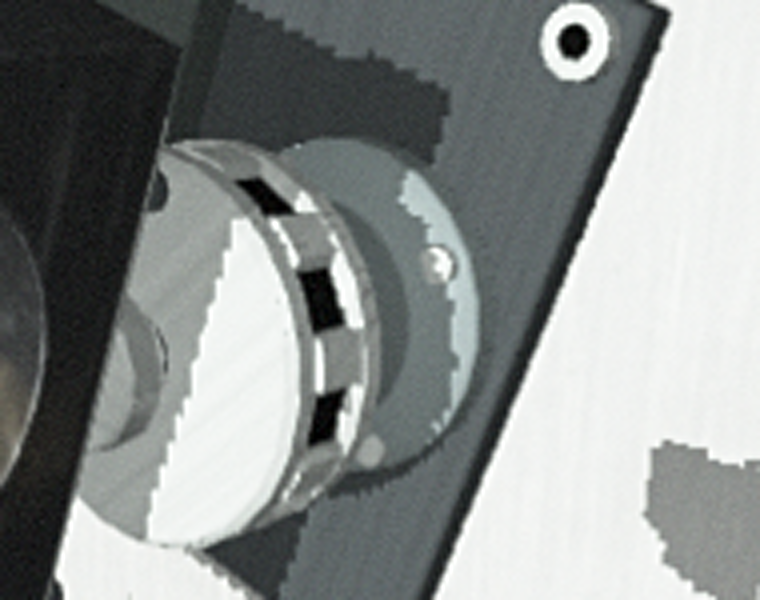

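```bash
python3 - <<'E'
from h import *
import pickle
from scipy.optimize import least_squares
c=pickle.load(open('w2.pkl','rb'));W=world(c)
print('cam',-c[4].T@c[5],c[3])
for u,v in [(330,199),(322,171),(340,199),(318,200),(300,200),(325,205),(305,185)]: print((u,v),round(float(c[1][v,u]),4),np.round(W[v,u],4))
H=np.array([[318,159.5],[332.5,184.5],[334,214.5]])
# mouth edges (rim direction) in crop px at mid-height
def model(q,z=.072):
    a=np.radians(q[2]+36*np.arange(3));return np.c_[q[0]+.042*np.cos(a),q[1]-.042*np.sin(a)*-1,[z+0*x for x in a]]
def f(q,k=1): return (proj(model([q[0],q[1],q[2]])[::-1],c)-H).ravel()
s=least_squares(f,[.511,-.072,-104],x_scale=[.001,.001,1]);print(s.x,s.fun.round(1))
# free radius circle of top face edge
Z=W[...,2];m=(abs(Z-.087)<.003)&(np.hypot(W[...,0]-.511,W[...,1]+.072)<.06)
cs,_=cv2.findContours(m.astype(np.uint8),cv2.RETR_EXTERNAL,cv2.CHAIN_APPROX_NONE);k=max(cs,key=len)[:,0]
P=onz(k,.087,c);P=P[(P[:,1]<-.085)]
g=least_squares(lambda q:np.hypot(P[:,0]-q[0],P[:,1]-q[1])-q[2],[.511,-.072,.042],loss='soft_l1',f_scale=.001);print('top circle',g.x,len(P))
g=least_squares(lambda q:np.hypot(P[:,0]-q[0],P[:,1]-q[1])-.042,[.511,-.072],loss='soft_l1',f_scale=.001);print('top circle R42',g.x)
L=c[0].astype(int)
print('bar ends',np.round(onz([[625,107],[565,386]],.014,c),4))
E
```

```text
cam [ 0.58909918 -0.2889508   0.3036427 ] [-0.07975746  0.          0.          0.          0.        ]
(330, 199) 0.2924 [ 0.5173 -0.1145  0.0783]
(322, 171) 0.2919 [ 0.5374 -0.105   0.0776]
(340, 199) 0.3045 [ 0.5146 -0.1134  0.0638]
(318, 200) 0.2877 [ 0.5174 -0.1106  0.088 ]
(300, 200) 0.302 [ 0.5134 -0.0909  0.0865]
(325, 205) 0.2882 [ 0.5139 -0.1152  0.085 ]
(305, 185) 0.294 [ 0.5264 -0.0963  0.087 ]
[ 5.09802343e-01 -7.37872972e-02 -1.01405955e+02] [-1.4 -2.5  0.5 -0.   0.5  2.6]
top circle [ 0.51232158 -0.07539406  0.04122328] 120
top circle R42 [ 0.5122988  -0.07445201]
bar ends [[ 0.596  -0.2837  0.014 ]
 [ 0.3983 -0.2952  0.014 ]]
```

```bash
python3 - <<'E'
from h import *
st()
e=plan(np.array([.522,-.188,.122]),down(3,60),n=5)
E
```

```text
t 2.9 p [ 0.5084 -0.2002  0.1978] rv [ 1.655  1.742 -0.771] F [-0.3  0.7  0.6] M [-0.27 -0.01 -0.04] w 0.448 q [-0.72  0.35  1.72  0.48  1.61  0.68]
offset [[1.31, 0.29, 0.8], [1.24, 0.29, 0.9], [1.18, 0.28, 0.97], [1.12, 0.29, 1.06], [1.03, 0.28, 1.13]] delta_rot [[0.0, 4.0, 0.0], [-0.1, 3.9, 0.0], [0.0, 4.0, 0.0], [-0.1, 3.9, 0.0], [0.0, 4.0, 0.0]]
end [ 0.522  -0.1881  0.122 ]
```

carry_out --offset '[[1.31, 0.29, 0.8], [1.24, 0.29, 0.9], [1.18, 0.28, 0.97], [1.12, 0.29, 1.06], [1.03, 0.28, 1.13]]' --delta_rot '[[0, 4, 0], [0, 4, 0], [0, 4, 0], [0, 4, 0], [0, 4, 0]]'

```text
time: 3.32
tool_pos: [0.5242, -0.1866, 0.1262]
tcp_rot: [1.869, 1.971, -0.496]
wrist_force: [-0.1, -0.4, 0.2]
width: 0.45
```

carry_out --offset '[[0, 0, 0], [0, 0, 0], [0, 0, 0], [0, 0, 0], [0, 0, 0]]' --delta_rot '[[0, 0, 0], [0, 0, 0], [0, 0, 0], [0, 0, 0], [0, 0, 0]]'

```text
time: 3.73
tool_pos: [0.5239, -0.1878, 0.1269]
tcp_rot: [1.868, 1.967, -0.5]
wrist_force: [-0.8, 1.5, 0.1]
width: 0.453
```

```bash
python3 - <<'E'
from h import *
import pickle
st();c=cam('wrist');st();pickle.dump(c,open('w3.pkl','wb'))
W=world(c)
uv=proj([[.511,-.072,.072]],c)[0];print(uv)
u0,v0=int(uv[0])-90,max(int(uv[1])-60,0)
print(u0,v0); save('w3c',cv2.resize(c[0][v0:v0+150,u0:u0+200],None,fx=4,fy=4,interpolation=cv2.INTER_CUBIC))
E
```

```text
t 3.73 p [ 0.5239 -0.1878  0.1269] rv [ 1.868  1.967 -0.5  ] F [-0.8  1.5  0.1] M [-0.4  -0.03 -0.01] w 0.453 q [-0.77  0.62  1.66  0.64  1.73  0.55]
t 3.78 p [ 0.5238 -0.1878  0.1266] rv [ 1.869  1.967 -0.5  ] F [ 0.9 -0.6 -0.3] M [-0.44 -0.04  0.  ] w 0.45 q [-0.77  0.62  1.66  0.64  1.73  0.55]
[301.6497157  232.31980176]
211 172
```

View pics/w3c.png

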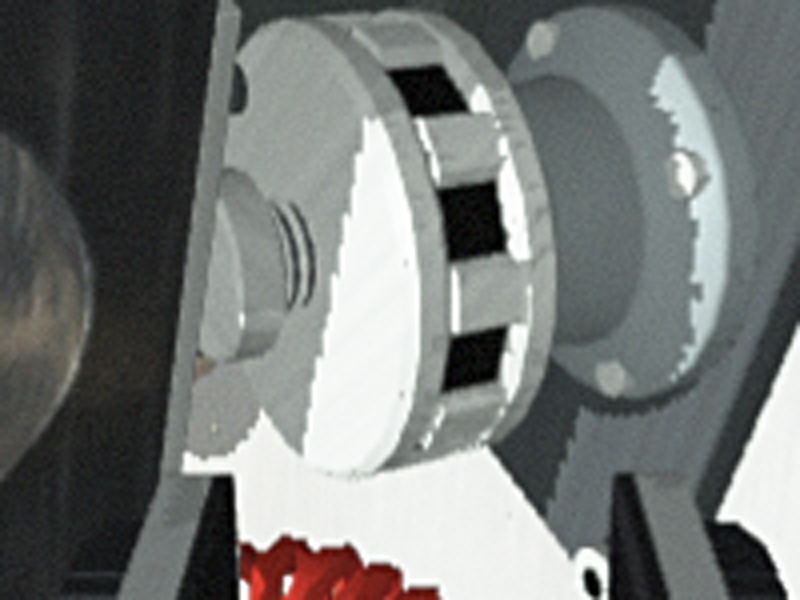

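```bash
python3 - <<'E'
from h import *
import pickle
from scipy.optimize import least_squares
c=pickle.load(open('w3.pkl','rb'));W=world(c);x,y,z=W[...,0],W[...,1],W[...,2]
near=(np.hypot(x-.511,y+.072)<.055)&(y<-.085)
def circ(m,r=None):
    P=W[m]; g=least_squares(lambda q:np.hypot(P[:,0]-q[0],P[:,1]-q[1])-(r or q[2]),[.511,-.072,.042],loss='soft_l1',f_scale=.0005);return m.sum(),np.round(g.x,4)
lo=near&(z>.0575)&(z<.0605)
hi=near&(z>.083)&(z<.0855)
for m in(lo,hi,lo|hi): print(circ(m),circ(m,.042))
# silhouettes: lower flange outer edge z=.057, r=.042
E=np.array([[510,90],[538,165],[552,240],[553,320],[540,380]])/4+[211,172]
P=onz(E,.057,c);print(np.round(P,4)); g=least_squares(lambda q:np.hypot(P[:,0]-q[0],P[:,1]-q[1])-.042,[.511,-.072]);print('bottom edge axis',g.x,g.fun)
H=np.array([[429,92],[475,221],[477,358]])/4+[211,172]
for zz in(.070,.072,.074):
  def f(q):
    a=np.radians(q[2]-36*np.arange(3));return (proj(np.c_[q[0]+q[3]*np.cos(a),q[1]+q[3]*np.sin(a),[zz]*3],c)-H).ravel()
  s=least_squares(f,[.511,-.072,-30,.040],x_scale=[.001,.001,1,.001]);print(zz,np.round(s.x,4),s.fun.round(1))
ax=s.x
r=np.hypot(x-.511,y+.073);a=np.degrees(np.arctan2(y+.073,x-.511))
m=near&(z>.068)&(z<.076)
for k in range(-130,0,4):
    q=m&(abs(a-k)<2); 
    if q.sum(): print(k,q.sum(),round(1000*np.median(r[q]),1),end='; ')
E
```

```text
(np.int64(247), array([ 0.511 , -0.0723,  0.0422])) (np.int64(247), array([ 0.5111, -0.0725,  0.042 ]))
(np.int64(442), array([ 0.5113, -0.073 ,  0.0415])) (np.int64(442), array([ 0.5111, -0.0724,  0.042 ]))
(np.int64(689), array([ 0.5112, -0.0728,  0.0417])) (np.int64(689), array([ 0.5111, -0.0724,  0.042 ]))
[[ 0.5438 -0.0958  0.057 ]
 [ 0.5331 -0.1053  0.057 ]
 [ 0.5215 -0.1106  0.057 ]
 [ 0.5077 -0.1124  0.057 ]
 [ 0.4954 -0.1098  0.057 ]]
bottom edge axis [ 0.51012774 -0.07036391] [ 2.02223823e-04 -1.66313703e-04 -1.52785095e-04  1.04450654e-04
  6.37904349e-05]
0.07 [  0.51    -0.0714 -30.1741   0.0387] [ 0.1  0.1  0.  -0.2 -0.1  0.1]
0.072 [  0.5115  -0.075  -30.1741   0.0381] [ 0.1  0.1  0.  -0.2 -0.1  0.1]
0.074 [  0.513   -0.0787 -30.1741   0.0375] [ 0.1  0.1  0.  -0.2 -0.1  0.1]
-130 1 41.4; -126 14 41.7; -122 20 41.8; -118 25 41.7; -114 85 39.7; -110 50 38.3; -94 5 39.9; -90 39 41.7; -86 43 41.8; -82 44 42.0; -78 52 41.4; -74 14 39.6; -58 30 39.9; -54 49 41.8; -50 48 41.9; -46 44 41.9; -42 23 41.6; -38 2 39.6; -22 86 38.6; -18 35 41.9;
```

```bash
python3 - <<'E'
from h import *
e=plan(np.array([.491,-.2893,.11]),down(3.1),n=10)
E
```

```text
offset [[-0.78, -0.38, 0.64], [-0.71, -0.38, 0.72], [-0.62, -0.38, 0.79], [-0.54, -0.39, 0.86], [-0.46, -0.38, 0.9]] delta_rot [[0.0, -6.0, 0.0], [0.0, -6.0, 0.0], [0.0, -5.9, -0.1], [0.0, -6.0, 0.0], [0.0, -6.0, 0.0]]
offset [[-0.35, -0.38, 0.94], [-0.25, -0.38, 0.98], [-0.15, -0.38, 1.0], [-0.04, -0.39, 1.01], [0.06, -0.38, 1.01]] delta_rot [[0.0, -6.0, 0.0], [0.0, -6.0, -0.1], [0.0, -6.0, 0.0], [0.0, -5.9, 0.0], [0.0, -6.0, -0.1]]
end [ 0.491  -0.2893  0.1099]
```

carry_out --offset '[[-0.78, -0.38, 0.64], [-0.71, -0.38, 0.72], [-0.62, -0.38, 0.79], [-0.54, -0.39, 0.86], [-0.46, -0.38, 0.9]]' --delta_rot '[[0, -6.0, 0], [0, -6.0, 0], [0, -5.9, -0.1], [0, -6.0, 0], [0, -6.0, 0]]'

```text
time: 4.2
tool_pos: [0.5071, -0.2398, 0.1178]
tcp_rot: [1.532, 1.612, -0.887]
wrist_force: [0.1, -0.4, 0.6]
width: 0.451
```

carry_out --offset '[[-0.35, -0.38, 0.94], [-0.25, -0.38, 0.98], [-0.15, -0.38, 1.0], [-0.04, -0.39, 1.01], [0.06, -0.38, 1.01]]' --delta_rot '[[0, -6.0, 0], [0, -6.0, -0.1], [0, -6.0, 0], [0, -5.9, 0], [0, -6.0, -0.1]]'

```text
time: 4.62
tool_pos: [0.4909, -0.29, 0.1101]
tcp_rot: [1.168, 1.231, -1.171]
wrist_force: [-1.2, -0.2, -0.7]
width: 0.448
```

carry_out --offset '[[0, 0, 0], [0, 0, 0], [0, 0, 0], [0, 0, 0], [0, 0, 0]]' --delta_rot '[[0, 0, 0], [0, 0, 0], [0, 0, 0], [0, 0, 0], [0, 0, 0]]'

```text
time: 5.03
tool_pos: [0.4902, -0.2896, 0.1072]
tcp_rot: [1.172, 1.241, -1.171]
wrist_force: [-0.6, 0.5, 0.8]
width: 0.452
```

```bash
python3 - <<'E'
from h import *
st();c=cam('wrist');st()
L=c[0].astype(int); W=world(c)
hsv=cv2.cvtColor(c[0],cv2.COLOR_RGB2HSV)
m=((hsv[...,1]<50)&(W[...,2]<.03)&(W[...,2]>.0)&(abs(W[...,1]+.289)<.03)&(abs(W[...,0]-.49)<.12)).astype(np.uint8)
n,l,s,k=cv2.connectedComponentsWithStats(m)
i=1+np.argmax(s[1:,4]);ys,xs=np.nonzero(l==i);P=onz(np.c_[xs,ys],.018,c)[:,:2]
r=cv2.minAreaRect(P.astype(np.float32)*1000);print(s[i],r)
for lo in np.arange(.38,.62,.02):
    q=P[abs(P[:,0]-lo)<.004]; 
    if len(q):print(round(lo,2),np.round([q[:,1].min(),q[:,1].max(),(q[:,1].min()+q[:,1].max())/2],4))
print(P[:,0].min(),P[:,0].max())
e=plan(np.array([.491,-.2893,.0085]),down(3.1),n=5)
E
```

```text
t 5.03 p [ 0.4902 -0.2896  0.1072] rv [ 1.172  1.241 -1.171] F [-0.6  0.5  0.8] M [0.03 0.   0.  ] w 0.452 q [-0.58  0.18  1.95  0.    1.02  0.94]
t 5.08 p [ 0.4901 -0.2896  0.107 ] rv [ 1.172  1.241 -1.171] F [-0.1 -0.4  0.7] M [0.02 0.02 0.06] w 0.45 q [-0.58  0.18  1.95  0.    1.02  0.94]
[ 307   54   20  304 5432] ((500.46649169921875, -287.9287109375), (198.58578491210938, 11.956769943237305), 2.9218087196350098)
0.4 [-0.2986 -0.2871 -0.2929]
0.42 [-0.2978 -0.2862 -0.292 ]
0.44 [-0.2969 -0.2853 -0.2911]
0.46 [-0.296  -0.2843 -0.2902]
0.48 [-0.2948 -0.2834 -0.2891]
0.5 [-0.2936 -0.2819 -0.2877]
0.52 [-0.293  -0.2809 -0.287 ]
0.54 [-0.2918 -0.28   -0.2859]
0.56 [-0.2906 -0.2792 -0.2849]
0.58 [-0.2888 -0.2792 -0.284 ]
0.6 [-0.2865 -0.2797 -0.2831]
0.4010452925869699 0.599632110897735
offset [[1.97, 0.03, 0.01], [1.97, 0.02, 0.0], [1.97, 0.02, 0.0], [1.97, 0.03, 0.0], [1.97, 0.02, 0.0]] delta_rot [[0.0, -0.1, 0.1], [0.0, 0.0, 0.0], [-0.1, -0.1, 0.1], [0.0, 0.0, 0.0], [0.0, -0.1, 0.1]]
end [ 0.491  -0.2893  0.0085]
```

carry_out --offset '[[1.97, 0.05, -0.02], [1.97, 0.05, -0.02], [1.97, 0.05, -0.02], [1.97, 0.05, -0.02], [1.97, 0.05, 0]]' --delta_rot '[[0, -0.1, 0.1], [0, 0, 0], [0, -0.1, 0.1], [0, 0, 0], [0, -0.1, 0.1]]'

```text
time: 5.5
tool_pos: [0.4923, -0.2883, 0.0075]
tcp_rot: [1.171, 1.233, -1.17]
wrist_force: [0.2, 0.4, 0.5]
width: 0.452
```

carry_out --offset '[[0, 0, 0], [0, 0, 0], [0, 0, 0], [0, 0, 0], [0, 0, 0]]' --delta_rot '[[0, 0, 0], [0, 0, 0], [0, 0, 0], [0, 0, 0], [0, 0, 0]]'

```text
time: 5.92
tool_pos: [0.4924, -0.2881, 0.0092]
tcp_rot: [1.17, 1.232, -1.169]
wrist_force: [-0.5, -0.3, 0.8]
width: 0.45
```

```bash
python3 - <<'E'
from h import *
s=st(); print(np.round(R.from_rotvec(s['tcp_rot']).as_matrix(),4))
E
```

```text
t 5.92 p [ 0.4924 -0.2881  0.0092] rv [ 1.17   1.232 -1.169] F [-0.5 -0.3  0.8] M [ 0.02  0.04 -0.07] w 0.45 q [-0.57  0.3   2.01 -0.    0.83  0.94]
[[ 0.0015  0.9986  0.0534]
 [-0.001   0.0534 -0.9986]
 [-1.      0.0015  0.0011]]
```

carry_out --offset '[[0.2, 0, 0], [0, 0, 0], [0, 0, 0], [0, 0, 0], [0, 0, 0]]' --delta_rot '[[0, 0, 0], [0, 0, 0], [0, 0, 0], [0, 0, 0], [0, 0, 0]]' --fingers -1 --newtons 110

```text
time: 6.33
tool_pos: [0.4923, -0.2879, 0.0072]
tcp_rot: [1.169, 1.233, -1.169]
wrist_force: [-1.2, -0.0, 5.0]
width: 0.099
```

carry_out --offset '[[0, 0, 0], [0, 0, 0], [0, 0, 0], [0, 0, 0], [0, 0, 0]]' --delta_rot '[[0, 0, 0], [0, 0, 0], [0, 0, 0], [0, 0, 0], [0, 0, 0]]'

```text
time: 6.75
tool_pos: [0.4923, -0.2879, 0.0072]
tcp_rot: [1.169, 1.233, -1.169]
wrist_force: [-1.9, 0.7, 6.1]
width: 0.102
```

```bash
python3 - <<'E'
from h import *
s=st()
ax=np.array([.511,-.0724]);a=np.radians(-66.2);u=np.array([np.cos(a),np.sin(a)])
tz=.072-.005
P=np.r_[ax+u*(.108+.060),.067+.04]  # placeholder height
e=plan(s['tool_pos']+np.array([0,0,.09]),down(3.0),n=5)
e=plan(np.r_[ax+u*.172,.067+.01],down(180-66.2),start=e,n=20)
E
```

```text
t 6.75 p [ 0.4923 -0.2879  0.0072] rv [ 1.169  1.233 -1.169] F [-1.9  0.7  6.1] M [0.05 0.32 0.01] w 0.102 q [-0.57  0.31  2.01 -0.    0.82  0.94]
offset [[-1.8, 0.0, 0.0], [-1.8, 0.0, 0.0], [-1.8, 0.01, 0.01], [-1.8, 0.0, 0.0], [-1.8, 0.0, 0.0]] delta_rot [[0.0, 0.0, 0.0], [0.0, 0.0, 0.0], [0.1, 0.0, 0.0], [0.0, 0.1, 0.0], [0.0, 0.0, -0.1]]
end [ 0.4924 -0.2879  0.0972]
offset [[0.1, 0.45, -0.27], [0.1, 0.48, -0.22], [0.1, 0.5, -0.17], [0.1, 0.51, -0.13], [0.1, 0.53, -0.08]] delta_rot [[-5.5, 0.0, 0.0], [-5.6, 0.0, 0.0], [-5.5, 0.0, 0.0], [-5.6, 0.0, 0.0], [-5.5, 0.0, 0.0]]
offset [[0.11, 0.52, -0.02], [0.1, 0.53, 0.02], [0.1, 0.52, 0.08], [0.1, 0.51, 0.13], [0.1, 0.5, 0.17]] delta_rot [[-5.5, 0.0, 0.0], [-5.6, 0.0, 0.0], [-5.5, 0.0, 0.0], [-5.6, 0.0, 0.0], [-5.5, 0.0, 0.0]]
offset [[0.1, 0.48, 0.23], [0.1, 0.46, 0.26], [0.1, 0.42, 0.31], [0.1, 0.4, 0.35], [0.1, 0.35, 0.39]] delta_rot [[-5.5, 0.0, 0.0], [-5.6, 0.0, 0.0], [-5.5, 0.0, 0.0], [-5.6, 0.0, 0.0], [-5.5, 0.0, 0.0]]
offset [[0.11, 0.32, 0.42], [0.1, 0.28, 0.45], [0.1, 0.24, 0.47], [0.1, 0.18, 0.5], [0.1, 0.14, 0.51]] delta_rot [[-5.6, 0.0, 0.0], [-5.5, 0.0, 0.0], [-5.5, 0.0, 0.0], [-5.6, 0.0, 0.0], [-5.5, 0.0, 0.0]]
end [ 0.5805 -0.2298  0.077 ]
```

carry_out --offset '[[-1.8, 0, 0], [-1.8, 0, 0], [-1.8, 0, 0], [-1.8, 0, 0], [-1.8, 0, 0]]' --delta_rot '[[0, 0, 0], [0, 0, 0], [0, 0, 0], [0, 0, 0], [0, 0, 0]]'

```text
time: 7.17
tool_pos: [0.4913, -0.287, 0.0963]
tcp_rot: [1.17, 1.235, -1.17]
wrist_force: [0.1, 0.1, -2.3]
width: 0.099
```

carry_out --offset '[[0.1, 0.45, -0.27], [0.1, 0.48, -0.22], [0.1, 0.5, -0.17], [0.1, 0.51, -0.13], [0.1, 0.53, -0.08]]' --delta_rot '[[-5.5, 0, 0], [-5.6, 0, 0], [-5.5, 0, 0], [-5.6, 0, 0], [-5.5, 0, 0]]'

```text
time: 7.58
tool_pos: [0.5136, -0.2724, 0.0905]
tcp_rot: [0.801, 1.419, -0.802]
wrist_force: [0.4, -0.5, -3.7]
width: 0.1
```

carry_out --offset '[[0.11, 0.52, -0.02], [0.1, 0.53, 0.02], [0.1, 0.52, 0.08], [0.1, 0.51, 0.13], [0.1, 0.5, 0.17]]' --delta_rot '[[-5.5, 0, 0], [-5.6, 0, 0], [-5.5, 0, 0], [-5.6, 0, 0], [-5.5, 0, 0]]'

```text
time: 8.0
tool_pos: [0.5355, -0.2578, 0.0852]
tcp_rot: [0.427, 1.529, -0.427]
wrist_force: [-0.8, -0.5, -1.6]
width: 0.1
```

carry_out --offset '[[0.1, 0.48, 0.23], [0.1, 0.46, 0.26], [0.1, 0.42, 0.31], [0.1, 0.4, 0.35], [0.1, 0.35, 0.39]]' --delta_rot '[[-5.5, 0, 0], [-5.6, 0, 0], [-5.5, 0, 0], [-5.6, 0, 0], [-5.5, 0, 0]]'

```text
time: 8.42
tool_pos: [0.5575, -0.2433, 0.0802]
tcp_rot: [0.049, 1.571, -0.048]
wrist_force: [0.6, -0.0, -2.2]
width: 0.1
```

carry_out --offset '[[0.11, 0.32, 0.42], [0.1, 0.28, 0.45], [0.1, 0.24, 0.47], [0.1, 0.18, 0.5], [0.1, 0.14, 0.51]]' --delta_rot '[[-5.6, 0, 0], [-5.5, 0, 0], [-5.5, 0, 0], [-5.6, 0, 0], [-5.5, 0, 0]]'

```text
time: 8.83
tool_pos: [0.5795, -0.2287, 0.0751]
tcp_rot: [-0.33, 1.546, 0.331]
wrist_force: [-0.1, -0.3, -1.5]
width: 0.099
```

carry_out --offset '[[0, 0, 0], [0, 0, 0], [0, 0, 0], [0, 0, 0], [0, 0, 0]]' --delta_rot '[[0, 0, 0], [0, 0, 0], [0, 0, 0], [0, 0, 0], [0, 0, 0]]'

```text
time: 9.25
tool_pos: [0.5798, -0.2295, 0.0764]
tcp_rot: [-0.327, 1.546, 0.325]
wrist_force: [0.8, -0.2, -2.3]
width: 0.099
```

```bash
python3 - <<'E'
from h import *
import pickle
st();c=cam('wrist');s=st();save('w4',c[0]);pickle.dump((c,s),open('w4.pkl','wb'))
W=world(c)
T=R.from_rotvec(s['tcp_rot']).inv().apply(W.reshape(-1,3)-s['tool_pos']).reshape(480,640,3)*1000
hsv=cv2.cvtColor(c[0],cv2.COLOR_RGB2HSV)
m=(c[1]>0)&(abs(T[...,2])<14)&(T[...,0]>-30)&(T[...,0]<12)
for yy in range(-95,125,8):
    q=m&(abs(T[...,1]-yy)<2)
    if q.sum()>3: print(yy,q.sum(),'x',np.round(np.percentile(T[...,0][q],[5,50]),1),'z',np.round([T[...,2][q].min(),T[...,2][q].max()],1))
E
```

```text
t 9.25 p [ 0.5798 -0.2295  0.0764] rv [-0.327  1.546  0.325] F [ 0.8 -0.2 -2.3] M [ 0.03 -0.01 -0.01] w 0.099 q [-0.42  0.3   1.86 -0.    0.98 -0.83]
t 9.3 p [ 0.5799 -0.2296  0.0765] rv [-0.327  1.545  0.325] F [ 0.3 -0.7 -2. ] M [-0.02  0.05  0.03] w 0.103 q [-0.42  0.3   1.86 -0.    0.98 -0.83]
-47 205 x [-11.4 -10.5] z [-6.2  5.8]
-39 207 x [-11.5 -10.6] z [-6.   5.6]
-31 193 x [-11.5 -10.8] z [-5.9  5.5]
-23 197 x [-11.5 -10.6] z [-5.   4.6]
-15 190 x [-11.4 -10.6] z [-4.5  4.1]
-7 202 x [-21.8 -10.7] z [-4.6  4.1]
1 220 x [-19.7 -10.6] z [-4.5  4. ]
9 687 x [-28.8 -14.9] z [-14.  14.]
17 303 x [-11.5 -10.6] z [-6.2  5.7]
25 325 x [-11.4 -10.6] z [-6.1  5.5]
33 339 x [-11.6 -10.5] z [-6.   5.4]
41 356 x [-11.5 -10.5] z [-6.3  5.3]
49 374 x [-11.5 -10.5] z [-6.2  5.6]
57 389 x [-11.7 -10.5] z [-6.1  5.5]
65 415 x [-11.5 -10.5] z [-6.4  5.4]
73 358 x [-10.5  -8.7] z [-6.  5.]
81 372 x [-10.3  -8.5] z [-5.3  4.3]
89 374 x [-9.9 -8.6] z [-5.3  4.6]
97 399 x [-10.   -8.5] z [-5.6  4.5]
105 338 x [-9.8 -8.1] z [-5.5  4.4]
```

View pics/w4.png

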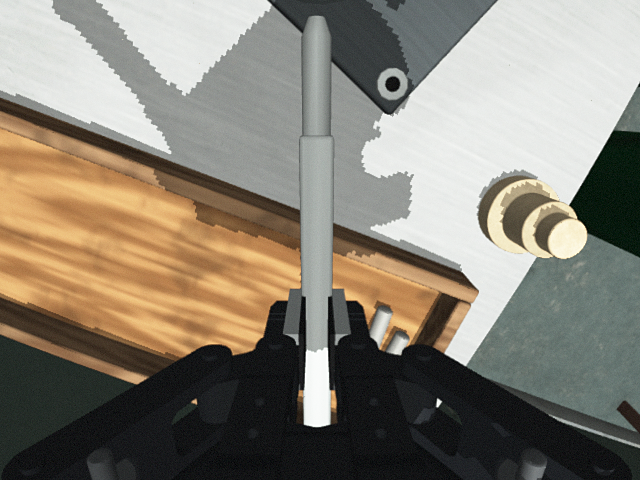

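```bash
python3 - <<'E'
from h import *
ax=np.array([.511,-.0724]);a=np.radians(-66.2);u=np.array([np.cos(a),np.sin(a)])
r=down(113.8); zt=r.apply([0,0,.0004])
e=plan(np.r_[ax+u*.160,.0673]+zt,r,n=5)
e=plan(np.r_[ax+u*.144,.0673]+zt,r,start=e,n=5)
e=plan(np.r_[ax+u*.128,.0673]+zt,r,start=e,n=5)
E
```

```text
offset [[0.18, 0.23, 0.02], [0.19, 0.24, 0.01], [0.18, 0.23, 0.02], [0.19, 0.23, 0.01], [0.18, 0.23, 0.02]] delta_rot [[0.0, 0.0, 0.0], [0.0, 0.0, 0.0], [0.0, 0.0, 0.0], [0.0, 0.0, 0.0], [0.0, 0.0, 0.1]]
end [ 0.576  -0.2187  0.0673]
offset [[0.0, 0.32, 0.0], [0.0, 0.32, 0.0], [0.0, 0.32, 0.0], [0.0, 0.32, 0.0], [0.0, 0.32, 0.0]] delta_rot [[0.0, 0.0, 0.0], [0.0, 0.0, 0.0], [0.0, 0.0, 0.0], [0.0, 0.0, 0.0], [0.0, 0.0, 0.0]]
end [ 0.5695 -0.204   0.0673]
offset [[0.0, 0.32, 0.0], [0.0, 0.32, 0.0], [0.0, 0.32, 0.0], [0.0, 0.32, 0.0], [0.0, 0.32, 0.0]] delta_rot [[0.0, 0.0, 0.0], [0.0, 0.0, 0.0], [0.0, 0.0, 0.0], [0.0, 0.0, 0.0], [0.0, 0.0, 0.0]]
end [ 0.5631 -0.1894  0.0673]
```

carry_out --offset '[[0.18, 0.23, 0.02], [0.19, 0.24, 0.01], [0.18, 0.23, 0.02], [0.19, 0.23, 0.01], [0.18, 0.23, 0.02]]' --delta_rot '[[0, 0, 0], [0, 0, 0], [0, 0, 0], [0, 0, 0], [0, 0, 0]]'

```text
time: 9.72
tool_pos: [0.5759, -0.2181, 0.0669]
tcp_rot: [-0.327, 1.545, 0.326]
wrist_force: [0.1, 0.1, -2.1]
width: 0.1
```

carry_out --offset '[[0, 0, 0], [0, 0, 0], [0, 0, 0], [0, 0, 0], [0, 0, 0]]' --delta_rot '[[0, 0, 0], [0, 0, 0], [0, 0, 0], [0, 0, 0], [0, 0, 0]]'

```text
time: 10.13
tool_pos: [0.5764, -0.2186, 0.0675]
tcp_rot: [-0.328, 1.545, 0.326]
wrist_force: [-0.2, -0.2, -2.7]
width: 0.1
```

```bash
cat >> h.py <<'E'
AX=np.array([.511,-.0724])
def jk():
    """TCP radius/angle about jack, collar torque (+ = resisting clockwise)"""
    s=read_state(); p=np.array(s['tool_pos']); f=np.array(s['wrist_force']); d=p[:2]-AX
    T=d[0]*f[1]-d[1]*f[0]; y=R.from_rotvec(s['tcp_rot']).as_matrix()[:,1]
    a=np.arctan2(d[1],d[0]); rad=[np.cos(a),np.sin(a)]; tan=[-rad[1],rad[0]]
    print('t',round(s['time'],2),'r',round(np.hypot(*d)*1000,1),'ang',round(np.degrees(a),2),'yaw',round(np.degrees(np.arctan2(y[1],y[0])),2),'z',round(p[2]*1000,1),'TF',round(T,2),'Mz',round(s['torque'][2],2),'T',round(T+s['torque'][2],2),'Frad',round(float(np.dot(rad,f[:2])),1),'Ftan',round(float(np.dot(tan,f[:2])),1),'Fz',round(f[2],1),'M',np.round(s['torque'],2))
E
python3 -c "
from h import *
st();jk()"
```

```text
t 10.13 p [ 0.5764 -0.2186  0.0675] rv [-0.328  1.545  0.326] F [-0.2 -0.2 -2.7] M [-0.04  0.07 -0.01] w 0.1 q [-0.4   0.3   1.88 -0.    0.96 -0.82]
t 10.13 r 160.2 ang -65.9 yaw 113.87 z 67.5 TF -0.05 Mz -0.01 T -0.06 Frad 0.1 Ftan -0.3 Fz -2.7 M [-0.04  0.07 -0.01]
```

carry_out --offset '[[0, 0.32, 0.01], [0, 0.32, 0.01], [0, 0.32, 0], [0, 0.32, 0], [0, 0.32, 0]]' --delta_rot '[[0, 0, 0], [0, 0, 0], [0, 0, 0], [0, 0, 0], [0, 0, 0]]'

```text
time: 10.55
tool_pos: [0.5697, -0.2033, 0.0673]
tcp_rot: [-0.328, 1.545, 0.326]
wrist_force: [-0.1, -0.6, -1.8]
width: 0.095
```

```bash
python3 -c "
from h import *
jk()"
```

```text
t 10.55 r 143.5 ang -65.86 yaw 113.89 z 67.3 TF -0.06 Mz 0.01 T -0.04 Frad 0.5 Ftan -0.4 Fz -1.8 M [0.05 0.04 0.01]
```

carry_out --offset '[[0, 0.2, 0], [0, 0.2, 0], [0, 0.2, 0], [0, 0.2, 0], [0, 0, 0]]' --delta_rot '[[0, 0, 0], [0, 0, 0], [0, 0, 0], [0, 0, 0], [0, 0, 0]]'

```text
time: 10.97
tool_pos: [0.5665, -0.1961, 0.0672]
tcp_rot: [-0.328, 1.545, 0.326]
wrist_force: [0.0, 0.4, -2.5]
width: 0.102
```

```bash
python3 -c "
from h import *
jk()"
```

```text
t 10.97 r 135.5 ang -65.85 yaw 113.89 z 67.2 TF 0.03 Mz -0.02 T 0.01 Frad -0.4 Ftan 0.2 Fz -2.5 M [-0.01 -0.03 -0.02]
```

carry_out --offset '[[0, 0.2, 0.01], [0, 0.2, 0.01], [0, 0.2, 0], [0, 0.2, 0], [0, 0, 0]]' --delta_rot '[[0, 0, 0], [0, 0, 0], [0, 0, 0], [0, 0, 0], [0, 0, 0]]'

```text
time: 11.38
tool_pos: [0.5634, -0.1887, 0.0672]
tcp_rot: [-0.327, 1.545, 0.327]
wrist_force: [-0.6, -0.3, -2.3]
width: 0.096
```

```bash
python3 -c "
from h import *
jk()"
```

```text
t 11.38 r 127.5 ang -65.76 yaw 113.89 z 67.2 TF -0.09 Mz -0.02 T -0.11 Frad 0.0 Ftan -0.7 Fz -2.3 M [ 0.02  0.03 -0.02]
```

carry_out --offset '[[0, 0.004, -0.334], [0, 0.004, -0.334], [0, 0.004, -0.334], [0, 0.004, -0.334], [0, 0.004, -0.334]]' --delta_rot '[[1.5, 0, 0], [1.5, 0, 0], [1.5, 0, 0], [1.5, 0, 0], [1.5, 0, 0]]'

```text
time: 11.8
tool_pos: [0.5492, -0.1949, 0.0678]
tcp_rot: [-0.222, 1.555, 0.22]
wrist_force: [6.0, 2.1, -3.1]
width: 0.097
```

```bash
python3 -c "
from h import *
jk()"
```

```text
t 11.8 r 128.3 ang -72.7 yaw 106.13 z 67.8 TF 0.81 Mz -0.56 T 0.25 Frad -0.2 Ftan 6.3 Fz -3.1 M [ 0.34 -0.95 -0.56]
```

carry_out --offset '[[0, 0.004, -0.334], [0, 0.004, -0.334], [0, 0.004, -0.334], [0, 0.004, -0.334], [0, 0.004, -0.334]]' --delta_rot '[[1.5, 0, 0], [1.5, 0, 0], [1.5, 0, 0], [1.5, 0, 0], [1.5, 0, 0]]'

```text
time: 12.22
tool_pos: [0.5358, -0.1981, 0.0687]
tcp_rot: [-0.117, 1.557, 0.116]
wrist_force: [12.3, 5.4, -4.4]
width: 0.101
```

```bash
python3 -c "
from h import *
jk()"
```

```text
t 12.22 r 128.2 ang -78.85 yaw 98.51 z 68.7 TF 1.69 Mz -0.9 T 0.78 Frad -2.9 Ftan 13.2 Fz -4.4 M [ 0.73 -2.12 -0.9 ]
```

carry_out --offset '[[0, 0.004, -0.484], [0, 0.004, -0.484], [0, 0.004, -0.334], [0, 0.004, -0.334], [0, 0.004, -0.334]]' --delta_rot '[[1.5, 0, 0], [1.5, 0, 0], [1.5, 0, 0], [1.5, 0, 0], [1.5, 0, 0]]'

```text
time: 12.63
tool_pos: [0.5176, -0.2003, 0.0693]
tcp_rot: [-0.014, 1.557, 0.013]
wrist_force: [14.5, 4.7, -6.2]
width: 0.094
```

```bash
python3 -c "
from h import *
jk()"
```

```text
t 12.63 r 128.0 ang -87.02 yaw 90.97 z 69.3 TF 1.89 Mz -1.14 T 0.75 Frad -4.0 Ftan 14.7 Fz -6.2 M [ 0.68 -2.48 -1.14]
```

carry_out --offset '[[0, 0.004, -0.334], [0, 0.004, -0.334], [0, 0.004, -0.334], [0, 0.004, -0.334], [0, 0.004, -0.334]]' --delta_rot '[[1.5, 0, 0], [1.5, 0, 0], [1.5, 0, 0], [1.5, 0, 0], [1.5, 0, 0]]'

```text
time: 13.05
tool_pos: [0.5012, -0.1999, 0.0693]
tcp_rot: [0.089, 1.555, -0.09]
wrist_force: [16.0, 6.1, -6.4]
width: 0.102
```

```bash
python3 -c "
from h import *
jk()"
```

```text
t 13.05 r 127.9 ang -94.4 yaw 83.48 z 69.3 TF 1.98 Mz -1.06 T 0.91 Frad -7.4 Ftan 15.5 Fz -6.4 M [ 0.51 -2.47 -1.06]
```

carry_out --offset '[[0, 0.004, -0.334], [0, 0.004, -0.334], [0, 0.004, -0.334], [0, 0.004, -0.334], [0, 0.004, -0.334]]' --delta_rot '[[1.5, 0, 0], [1.5, 0, 0], [1.5, 0, 0], [1.5, 0, 0], [1.5, 0, 0]]'

```text
time: 13.47
tool_pos: [0.485, -0.1974, 0.0694]
tcp_rot: [0.191, 1.548, -0.192]
wrist_force: [15.8, 3.5, -6.2]
width: 0.101
```

```bash
python3 -c "
from h import *
jk()"
```

```text
t 13.47 r 127.7 ang -101.77 yaw 75.99 z 69.4 TF 1.89 Mz -1.08 T 0.81 Frad -6.7 Ftan 14.8 Fz -6.2 M [ 0.35 -2.56 -1.08]
```

carry_out --offset '[[0, 0.004, -0.484], [0, 0.004, -0.484], [0, 0.004, -0.334], [0, 0.004, -0.334], [0, 0.004, -0.334]]' --delta_rot '[[1.5, 0, 0], [1.5, 0, 0], [1.5, 0, 0], [1.5, 0, 0], [1.5, 0, 0]]'

```text
time: 13.88
tool_pos: [0.4675, -0.1924, 0.07]
tcp_rot: [0.295, 1.533, -0.294]
wrist_force: [18.3, 2.5, -7.4]
width: 0.101
```

```bash
python3 -c "
from h import *
jk()"
```

```text
t 13.88 r 127.6 ang -109.92 yaw 68.44 z 70.0 TF 2.09 Mz -1.24 T 0.85 Frad -8.6 Ftan 16.4 Fz -7.4 M [ 0.14 -2.95 -1.24]
```

carry_out --offset '[[0, 0.004, -0.334], [0, 0.004, -0.334], [0, 0.004, -0.334], [0, 0.004, -0.334], [0, 0.004, -0.334]]' --delta_rot '[[1.5, 0, 0], [1.5, 0, 0], [1.5, 0, 0], [1.5, 0, 0], [1.5, 0, 0]]'

```text
time: 14.3
tool_pos: [0.4527, -0.1857, 0.0701]
tcp_rot: [0.397, 1.515, -0.396]
wrist_force: [18.8, 3.2, -7.3]
width: 0.102
```

```bash
python3 -c "
from h import *
jk()"
```

```text
t 14.3 r 127.4 ang -117.24 yaw 60.95 z 70.1 TF 1.94 Mz -1.27 T 0.67 Frad -11.4 Ftan 15.3 Fz -7.3 M [-0.   -2.95 -1.27]
```

carry_out --offset '[[0, 0.004, -0.334], [0, 0.004, -0.334], [0, 0.004, -0.334], [0, 0.004, -0.334], [0, 0.004, -0.334]]' --delta_rot '[[1.5, 0, 0], [1.5, 0, 0], [1.5, 0, 0], [1.5, 0, 0], [1.5, 0, 0]]'

```text
time: 14.72
tool_pos: [0.4388, -0.1772, 0.0702]
tcp_rot: [0.499, 1.493, -0.497]
wrist_force: [19.1, 1.4, -9.7]
width: 0.102
```

```bash
python3 -c "
from h import *
jk()"
```

```text
t 14.72 r 127.2 ang -124.57 yaw 53.47 z 70.2 TF 1.9 Mz -1.18 T 0.72 Frad -12.0 Ftan 14.9 Fz -9.7 M [-0.23 -3.01 -1.18]
```

carry_out --offset '[[0, 0.004, -0.334], [0, 0.004, -0.334], [0, 0.004, -0.334], [0, 0.004, -0.334], [0, 0.004, -0.334]]' --delta_rot '[[1.5, 0, 0], [1.5, 0, 0], [1.5, 0, 0], [1.5, 0, 0], [1.5, 0, 0]]'

```text
time: 15.13
tool_pos: [0.4262, -0.1669, 0.0703]
tcp_rot: [0.6, 1.466, -0.597]
wrist_force: [20.1, 0.7, -9.9]
width: 0.097
```

```bash
python3 -c "
from h import *
jk()"
```

```text
t 15.13 r 127.0 ang -131.9 yaw 45.99 z 70.3 TF 1.85 Mz -1.16 T 0.69 Frad -13.9 Ftan 14.5 Fz -9.9 M [-0.54 -2.91 -1.16]
```

carry_out --offset '[[0.05, 0.024, -0.334], [0.05, 0.024, -0.334], [0.05, 0.024, -0.334], [0.05, 0.024, -0.334], [0.05, 0.024, -0.334]]' --delta_rot '[[1.5, 0, 0], [1.5, 0, 0], [1.5, 0, 0], [1.5, 0, 0], [1.5, 0, 0]]'

```text
time: 15.55
tool_pos: [0.4152, -0.1553, 0.0682]
tcp_rot: [0.699, 1.435, -0.698]
wrist_force: [14.9, -7.2, -5.3]
width: 0.098
```

```bash
python3 -c "
from h import *
jk()"
```

```text
t 15.55 r 126.7 ang -139.11 yaw 38.56 z 68.2 TF 1.92 Mz -1.13 T 0.79 Frad -6.5 Ftan 15.2 Fz -5.3 M [-1.32 -2.23 -1.13]
```

carry_out --offset '[[0, 0.024, -0.334], [0, 0.024, -0.334], [0, 0.024, -0.334], [0, 0.024, -0.334], [0, 0.024, -0.334]]' --delta_rot '[[1.5, 0, 0], [1.5, 0, 0], [1.5, 0, 0], [1.5, 0, 0], [1.5, 0, 0]]'

```text
time: 15.97
tool_pos: [0.4054, -0.1418, 0.0681]
tcp_rot: [0.799, 1.399, -0.799]
wrist_force: [11.4, -10.8, -5.4]
width: 0.1
```

```bash
python3 -c "
from h import *
jk();st()"
```

```text
t 15.97 r 126.4 ang -146.69 yaw 31.09 z 68.1 TF 1.93 Mz -1.27 T 0.67 Frad -3.6 Ftan 15.3 Fz -5.4 M [-1.98 -1.68 -1.27]
t 15.97 p [ 0.4054 -0.1418  0.0681] rv [ 0.799  1.399 -0.799] F [ 11.4 -10.8  -5.4] M [-1.98 -1.68 -1.27] w 0.1 q [-0.39 -0.05  2.28 -0.    0.89  0.64]
```

carry_out --offset '[[0, 0, 0.1], [0, 0, 0.1], [0, 0, 0.1], [0, 0, 0.1], [0, 0, 0]]' --delta_rot '[[0, 0, 0], [0, 0, 0], [0, 0, 0], [0, 0, 0], [0, 0, 0]]'

```text
time: 16.38
tool_pos: [0.4061, -0.1436, 0.0673]
tcp_rot: [0.799, 1.404, -0.797]
wrist_force: [9.9, -5.4, -3.9]
width: 0.104
```

```bash
python3 -c "
from h import *
jk();c=cam('wrist');jk();save('w5',c[0])
s=read_state();W=world(c)
T=R.from_rotvec(s['tcp_rot']).inv().apply(W.reshape(-1,3)-s['tool_pos']).reshape(480,640,3)*1000
m=(c[1]>0)&(abs(T[...,2])<11)&(T[...,0]>-13)&(T[...,0]<0)
for yy in range(-47,100,8):
    q=m&(abs(T[...,1]-yy)<2)
    if q.sum()>3: print(yy,q.sum(),'x',np.round(np.percentile(T[...,0][q],[5,50]),1),'z',np.round([T[...,2][q].min(),T[...,2][q].max()],1))
"
```

```text
t 16.38 r 126.8 ang -145.84 yaw 31.18 z 67.3 TF 1.27 Mz -0.73 T 0.54 Frad -5.1 Ftan 10.0 Fz -3.9 M [-0.72 -1.59 -0.73]
t 16.43 r 126.8 ang -145.85 yaw 31.18 z 67.3 TF 1.17 Mz -0.72 T 0.44 Frad -6.1 Ftan 9.2 Fz -3.8 M [-0.74 -1.58 -0.72]
-47 198 x [-12.  -11.2] z [-8.1  4.2]
-39 200 x [-12.  -11.1] z [-7.5  4.1]
-31 188 x [-12.  -11.1] z [-6.9  4.5]
-23 201 x [-12.  -10.9] z [-5.6  3.9]
-15 185 x [-11.7 -10.9] z [-5.1  3.4]
-7 180 x [-11.7 -10.9] z [-5.1  3.3]
1 201 x [-11.6 -10.7] z [-5.   3.2]
9 354 x [-11.8 -10.4] z [-10.9  10.9]
17 305 x [-11.6 -10.7] z [-6.4  5.4]
25 325 x [-11.6 -10.5] z [-6.   5.7]
33 347 x [-11.4 -10.5] z [-5.9  5.9]
41 361 x [-11.4 -10.3] z [-5.9  6.2]
49 367 x [-11.3 -10.3] z [-5.4  6.3]
57 386 x [-11.4 -10.2] z [-5.4  6.6]
65 415 x [-11.1 -10.1] z [-5.3  6.8]
73 343 x [-9.5 -8.2] z [-4.   5.9]
81 368 x [-9.5 -8. ] z [-3.9  6.1]
89 7 x [-12.5 -11.5] z [ 6.1 10.8]
```

View pics/w5.png

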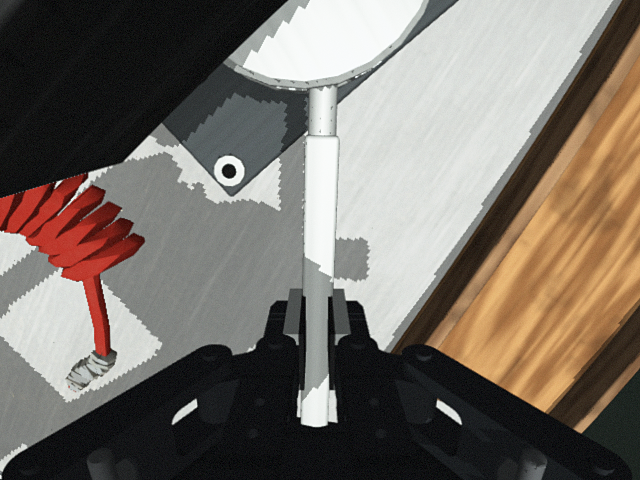

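```bash
python3 - <<'E'
from h import *
from scipy.optimize import least_squares
c=cam('wrist');s=read_state();jk();W=world(c);x,y,z=W[...,0],W[...,1],W[...,2]
m=((abs(z-.087)<.005)&(np.hypot(x-.511,y+.072)<.05)&(c[1]>0)).astype(np.uint8)
k=max(cv2.findContours(m,cv2.RETR_EXTERNAL,cv2.CHAIN_APPROX_NONE)[0],key=len)[:,0]
print(np.median(z[m>0]),m.sum(),k.min(0),k.max(0))
k=k[(k[:,1]>3)&(k[:,0]>232)&(k[:,1]>40-0*k[:,0])]
P=onz(k,.087,c);
for f in(None,.042):
  g=least_squares(lambda q:np.hypot(P[:,0]-q[0],P[:,1]-q[1])-(f or q[2]),[.511,-.072,.042],loss='soft_l1',f_scale=.0005);print(g.x,np.median(abs(g.fun)))
ax=g.x[:2]
Rt=R.from_rotvec(s['tcp_rot']); a=s['tool_pos']+Rt.apply([-.0047,-.047,-.0019]);b=s['tool_pos']+Rt.apply([-.0047,.081,.0011])
d=(b-a)[:2];d/=np.linalg.norm(d);print('bar yaw',np.degrees(np.arctan2(d[1],d[0])),'line offset from axis mm',1000*(d[0]*(ax-a[:2])[1]-d[1]*(ax-a[:2])[0]))
E
```

```text
t 16.48 r 126.7 ang -145.85 yaw 31.19 z 67.3 TF 1.12 Mz -0.76 T 0.37 Frad -6.8 Ftan 8.8 Fz -4.0 M [-0.76 -1.64 -0.76]
0.0868645026913882 12300 [223   0] [428  88]
[ 0.50933367 -0.07461379  0.0389619 ] 0.00015617699730362256
[ 0.51183343 -0.07251187  0.042     ] 0.00017815557957438777
bar yaw 29.843161439476216 line offset from axis mm 8.162600436151122
```

carry_out --offset '[[0, 0, 0.15], [0, 0, 0.15], [0, 0, 0.15], [0, 0, 0.1], [0, 0, 0]]' --delta_rot '[[0, 0, 0], [0, 0, 0], [0, 0, 0], [0, 0, 0], [0, 0, 0]]'

```text
time: 16.9
tool_pos: [0.4045, -0.1464, 0.0653]
tcp_rot: [0.797, 1.415, -0.798]
wrist_force: [3.6, -2.3, -0.9]
width: 0.101
```

```bash
python3 -c "
from h import *
jk()
"
```

```text
t 16.9 r 129.7 ang -145.2 yaw 31.32 z 65.3 TF 0.51 Mz -0.37 T 0.13 Frad -1.6 Ftan 3.9 Fz -0.9 M [-0.37 -0.66 -0.37]
```

carry_out --offset '[[-0.05, 0, 0.15], [-0.05, 0, 0.1], [-0.05, 0, 0], [0, -0.3, 0], [0, -0.4, 0]]' --delta_rot '[[0, 0, 0], [0, 0, 0], [0, 0, 0], [0, 0, 0], [0, 0, 0]]'

```text
time: 17.32
tool_pos: [0.3985, -0.1512, 0.0658]
tcp_rot: [0.796, 1.419, -0.797]
wrist_force: [2.5, 0.3, -1.9]
width: 0.106
```

```bash
python3 -c "
from h import *
jk()
"
```

```text
t 17.32 r 137.3 ang -145.01 yaw 31.41 z 65.8 TF 0.16 Mz -0.23 T -0.08 Frad -2.2 Ftan 1.1 Fz -1.9 M [-0.11 -0.47 -0.23]
```

carry_out --offset '[[0, -0.5, -0.01], [0, -0.5, -0.01], [0, -0.6, -0.01], [0, -0.6, -0.01], [0, -0.6, -0.01]]' --delta_rot '[[0, 0, 0], [0, 0, 0], [0, 0, 0], [0, 0, 0], [0, 0, 0]]'

```text
time: 17.73
tool_pos: [0.3733, -0.1654, 0.0656]
tcp_rot: [0.797, 1.42, -0.797]
wrist_force: [-0.1, 0.6, -2.5]
width: 0.1
```

```bash
python3 -c "
from h import *
jk();st()
"
```

```text
t 17.73 r 166.2 ang -145.96 yaw 31.38 z 65.6 TF -0.09 Mz 0.07 T -0.02 Frad -0.2 Ftan -0.6 Fz -2.5 M [ 0.02 -0.03  0.07]
t 17.73 p [ 0.3733 -0.1654  0.0656] rv [ 0.797  1.42  -0.797] F [-0.1  0.6 -2.5] M [ 0.02 -0.03  0.07] w 0.1 q [-0.48 -0.07  2.31 -0.    0.91  0.55]
```

carry_out --offset '[[0, 0.075, 1.57], [0, 0.075, 1.57], [0, 0.075, 1.57], [0, 0.075, 1.57], [0, 0.075, 1.57]]' --delta_rot '[[-5.6, 0, 0], [-5.6, 0, 0], [-5.6, 0, 0], [-5.6, 0, 0], [-5.6, 0, 0]]'

```text
time: 18.15
tool_pos: [0.4296, -0.2209, 0.0659]
tcp_rot: [0.415, 1.53, -0.416]
wrist_force: [-0.3, 0.1, -2.5]
width: 0.1
```

carry_out --offset '[[0, 0.05, 1.57], [0, 0.05, 1.57], [0, 0.05, 1.57], [0, 0.05, 1.57], [0, 0.05, 1.57]]' --delta_rot '[[-5.6, 0, 0], [-5.6, 0, 0], [-5.6, 0, 0], [-5.6, 0, 0], [-5.6, 0, 0]]'

```text
time: 18.57
tool_pos: [0.504, -0.2443, 0.0658]
tcp_rot: [0.032, 1.571, -0.033]
wrist_force: [0.6, 0.4, -2.3]
width: 0.101
```

carry_out --offset '[[0, 0.05, 1.57], [0, 0.05, 1.57], [0, 0.05, 1.57], [0, 0.05, 1.57], [0, 0.05, 1.57]]' --delta_rot '[[-5.6, 0, 0], [-5.6, 0, 0], [-5.6, 0, 0], [-5.6, 0, 0], [-5.6, 0, 0]]'

```text
time: 18.98
tool_pos: [0.5806, -0.2301, 0.0658]
tcp_rot: [-0.351, 1.543, 0.35]
wrist_force: [0.2, 0.2, -2.7]
width: 0.099
```

carry_out --offset '[[0, 0, 0], [0, 0, 0], [0, 0, 0], [0, 0, 0], [0, 0, 0]]' --delta_rot '[[0, 0, 0], [0, 0, 0], [0, 0, 0], [0, 0, 0], [0, 0, 0]]'

```text
time: 19.4
tool_pos: [0.5797, -0.2299, 0.066]
tcp_rot: [-0.347, 1.543, 0.346]
wrist_force: [0.0, 0.9, -3.2]
width: 0.096
```

```bash
cat >> h.py <<'E'
def barfit():
    c=cam('wrist');s=read_state();W=world(c)
    T=R.from_rotvec(s['tcp_rot']).inv().apply(W.reshape(-1,3)-s['tool_pos']).reshape(480,640,3)*1000
    m=(c[1]>0)&(abs(T[...,2])<11)&(T[...,0]>-14)&(T[...,0]<0); Y=[];Z=[];X=[]
    for yy in [-47,-39,-31,25,33,41,49,57,65]:
        q=m&(abs(T[...,1]-yy)<2)
        if q.sum()>20: Y.append(yy);Z.append((T[...,2][q].min()+T[...,2][q].max())/2);X.append(np.median(T[...,0][q])+6)
    fz=np.polyfit(Y,Z,1);fx=np.polyfit(Y,X,1);print('bar in tool: z=',fz.round(4),'x=',fx.round(4));return fz,fx
def ins(hole,fz,fx,r):
    """TCP pose putting the bar axis radial at hole angle, bar_mid at radius r (m)"""
    u=np.array([np.cos(np.radians(hole)),np.sin(np.radians(hole))]); rt=down(hole+180+np.degrees(fz[0]))
    g=rt.apply([0,0,fz[1]/1000]); return np.r_[AX+u*r,.072]-np.r_[g[:2],-(fx[0]*90+fx[1])/1000],rt
E
python3 - <<'E'
from h import *
jk();fz,fx=barfit()
p,r=ins(-64.5,fz,fx,.160);e=plan(p,r,n=5)
p,r=ins(-64.5,fz,fx,.1275);e=plan(p,r,n=10,start=e)
E
```

```text
t 19.4 r 171.8 ang -66.45 yaw 115.3 z 66.0 TF 0.06 Mz -0.01 T 0.05 Frad -0.8 Ftan 0.4 Fz -3.2 M [ 0.   -0.04 -0.01]
bar in tool: z= [-0.0019 -0.3513] x= [ 1.500e-03 -4.585e+00]
offset [[-0.03, 0.24, 0.12], [-0.03, 0.23, 0.12], [-0.02, 0.24, 0.12], [-0.03, 0.24, 0.12], [-0.03, 0.23, 0.12]] delta_rot [[0.0, 0.0, 0.0], [0.0, 0.0, 0.0], [0.0, 0.0, 0.0], [-0.1, 0.0, 0.0], [0.0, 0.0, 0.0]]
end [ 0.5802 -0.2167  0.0676]
offset [[0.0, 0.33, 0.0], [0.0, 0.32, 0.0], [0.0, 0.33, 0.0], [0.0, 0.32, 0.0], [0.0, 0.33, 0.0]] delta_rot [[0.0, 0.0, 0.0], [0.0, 0.0, 0.0], [0.0, 0.0, 0.0], [0.0, 0.0, 0.0], [0.0, 0.0, 0.0]]
offset [[0.0, 0.32, 0.0], [0.0, 0.33, 0.0], [0.0, 0.32, -0.01], [0.0, 0.33, 0.0], [0.0, 0.32, 0.0]] delta_rot [[0.0, 0.0, 0.0], [0.0, 0.0, 0.0], [0.0, 0.0, 0.0], [0.0, 0.0, 0.0], [0.0, 0.0, 0.0]]
end [ 0.5662 -0.1874  0.0675]
```

carry_out --offset '[[-0.03, 0.24, 0.12], [-0.03, 0.23, 0.12], [-0.02, 0.24, 0.12], [-0.03, 0.24, 0.12], [-0.03, 0.23, 0.12]]' --delta_rot '[[0, 0, 0], [0, 0, 0], [0, 0, 0], [-0.1, 0, 0], [0, 0, 0]]'

```text
time: 19.87
tool_pos: [0.5811, -0.216, 0.0678]
tcp_rot: [-0.35, 1.542, 0.348]
wrist_force: [0.2, 0.8, -2.4]
width: 0.098
```

carry_out --offset '[[0, 0, 0], [0, 0.25, 0], [0, 0.25, 0], [0, 0.25, 0], [0, 0.25, 0]]' --delta_rot '[[0, 0, 0], [0, 0, 0], [0, 0, 0], [0, 0, 0], [0, 0, 0]]'

```text
time: 20.28
tool_pos: [0.5766, -0.2072, 0.0676]
tcp_rot: [-0.349, 1.542, 0.348]
wrist_force: [-1.2, -0.6, -2.6]
width: 0.101
```

```bash
python3 -c "
from h import *
jk()
"
```

```text
t 20.28 r 149.9 ang -64.05 yaw 115.47 z 67.6 TF -0.2 Mz 0.0 T -0.2 Frad 0.0 Ftan -1.4 Fz -2.6 M [-0.01  0.    0.  ]
```

carry_out --offset '[[0, 0.2, 0], [0, 0.2, 0], [0, 0.1, 0], [0, 0.1, 0], [0, 0, 0]]' --delta_rot '[[0, 0, 0], [0, 0, 0], [0, 0, 0], [0, 0, 0], [0, 0, 0]]'

```text
time: 20.7
tool_pos: [0.5742, -0.2019, 0.0677]
tcp_rot: [-0.349, 1.542, 0.348]
wrist_force: [-0.5, -0.2, -2.9]
width: 0.1
```

```bash
python3 -c "
from h import *
jk()
"
```

```text
t 20.7 r 144.1 ang -63.99 yaw 115.48 z 67.7 TF -0.08 Mz 0.02 T -0.06 Frad -0.1 Ftan -0.6 Fz -2.9 M [-0.02 -0.02  0.02]
```

carry_out --offset '[[0, 0.2, -0.01], [0, 0.2, -0.01], [0, 0.2, -0.01], [0, 0.2, 0], [0, 0.1, 0]]' --delta_rot '[[0, 0, 0], [0, 0, 0], [0, 0, 0], [0, 0, 0], [0, 0, 0]]'

```text
time: 21.12
tool_pos: [0.5699, -0.1937, 0.0676]
tcp_rot: [-0.349, 1.542, 0.348]
wrist_force: [-0.7, 0.3, -2.4]
width: 0.102
```

```bash
python3 -c "
from h import *
jk()
"
```

```text
t 21.12 r 134.8 ang -64.11 yaw 115.49 z 67.6 TF -0.06 Mz 0.05 T -0.02 Frad -0.6 Ftan -0.5 Fz -2.4 M [-0.04  0.01  0.05]
```

carry_out --offset '[[0, 0.2, 0], [0, 0.2, 0], [0, 0.2, 0], [0, 0.1, 0], [0, 0.0, 0]]' --delta_rot '[[0, 0, 0], [0, 0, 0], [0, 0, 0], [0, 0, 0], [0, 0, 0]]'

```text
time: 21.53
tool_pos: [0.567, -0.1874, 0.0676]
tcp_rot: [-0.35, 1.542, 0.348]
wrist_force: [0.2, 0.2, -2.3]
width: 0.101
```

```bash
python3 -c "
from h import *
jk()
"
```

```text
t 21.53 r 127.9 ang -64.05 yaw 115.49 z 67.6 TF 0.03 Mz 0.03 T 0.06 Frad -0.1 Ftan 0.2 Fz -2.3 M [ 0.05 -0.03  0.03]
```

carry_out --offset '[[0.02, 0.004, -0.534], [0.02, 0.004, -0.534], [0.02, 0.004, -0.534], [0.02, 0.004, -0.534], [0.02, 0.004, -0.534]]' --delta_rot '[[1.5, 0, 0], [1.5, 0, 0], [1.5, 0, 0], [1.5, 0, 0], [1.5, 0, 0]]'

```text
time: 21.95
tool_pos: [0.5483, -0.1957, 0.0688]
tcp_rot: [-0.237, 1.543, 0.238]
wrist_force: [16.0, 14.4, -4.6]
width: 0.1
```

```bash
python3 -c "
from h import *
jk()"
```

```text
t 21.95 r 128.8 ang -73.15 yaw 107.38 z 68.8 TF 2.51 Mz -1.67 T 0.84 Frad -9.1 Ftan 19.5 Fz -4.6 M [ 2.17 -2.73 -1.67]
```

carry_out --offset '[[0.02, 0.004, -0.334], [0.02, 0.004, -0.334], [0.02, 0.004, -0.334], [0.02, 0.004, -0.334], [0.02, 0.004, -0.334]]' --delta_rot '[[1.5, 0, 0], [1.5, 0, 0], [1.5, 0, 0], [1.5, 0, 0], [1.5, 0, 0]]'

```text
time: 22.37
tool_pos: [0.5329, -0.1993, 0.0682]
tcp_rot: [-0.133, 1.551, 0.137]
wrist_force: [15.9, 13.5, -3.3]
width: 0.099
```

```bash
python3 -c "
from h import *
jk()"
```

```text
t 22.37 r 128.8 ang -80.21 yaw 99.88 z 68.2 TF 2.32 Mz -1.6 T 0.72 Frad -10.6 Ftan 18.0 Fz -3.3 M [ 2.33 -2.74 -1.6 ]
```

carry_out --offset '[[0, 0.01, -0.334], [0, 0.01, -0.334], [0, 0.01, -0.334], [0, 0.01, -0.334], [0, 0.01, -0.334]]' --delta_rot '[[1.5, 0, 0], [1.5, 0, 0], [1.5, 0, 0], [1.5, 0, 0], [1.5, 0, 0]]'

```text
time: 22.78
tool_pos: [0.5171, -0.2018, 0.0685]
tcp_rot: [-0.031, 1.553, 0.034]
wrist_force: [18.8, 13.1, -3.9]
width: 0.096
```

```bash
python3 -c "
from h import *
jk();barfit();jk()"
```

```text
t 22.78 r 129.6 ang -87.3 yaw 92.4 z 68.5 TF 2.51 Mz -1.56 T 0.96 Frad -12.2 Ftan 19.4 Fz -3.9 M [ 1.95 -2.97 -1.56]
bar in tool: z= [0.0637 0.2628] x= [ 0.0122 -4.781 ]
t 22.83 r 129.6 ang -87.57 yaw 92.33 z 68.5 TF 2.23 Mz -1.57 T 0.66 Frad -10.2 Ftan 17.2 Fz -3.6 M [ 1.88 -2.83 -1.57]
```

carry_out --offset '[[0, 0.01, -0.334], [0, 0.01, -0.334], [0, 0.01, -0.334], [0, 0.01, -0.334], [0, 0.01, -0.334]]' --delta_rot '[[2.5, 0, 0], [2.5, 0, 0], [2.5, 0, 0], [2.5, 0, 0], [2.5, 0, 0]]'

```text
time: 23.25
tool_pos: [0.4982, -0.2016, 0.0678]
tcp_rot: [0.137, 1.554, -0.135]
wrist_force: [11.1, 7.1, -3.4]
width: 0.1
```

```bash
python3 -c "
from h import *
jk()"
```

```text
t 23.25 r 129.8 ang -95.67 yaw 80.04 z 67.8 TF 1.35 Mz -0.61 T 0.74 Frad -8.2 Ftan 10.4 Fz -3.4 M [ 1.28 -1.91 -0.61]
```

carry_out --offset '[[0, 0.01, -0.334], [0, 0.01, -0.334], [0, 0.01, -0.334], [0, 0.01, -0.334], [0, 0.01, -0.334]]' --delta_rot '[[1.5, 0, 0], [1.5, 0, 0], [1.5, 0, 0], [1.5, 0, 0], [1.5, 0, 0]]'

```text
time: 23.67
tool_pos: [0.4821, -0.1986, 0.068]
tcp_rot: [0.238, 1.544, -0.237]
wrist_force: [12.4, 4.2, -3.3]
width: 0.098
```

```bash
python3 -c "
from h import *
jk();barfit();jk()"
```

```text
t 23.67 r 129.5 ang -102.9 yaw 72.63 z 68.0 TF 1.44 Mz -0.56 T 0.88 Frad -6.8 Ftan 11.1 Fz -3.3 M [ 0.65 -2.01 -0.56]
bar in tool: z= [ 0.0204 -0.0826] x= [ 0.0052 -4.8613]
t 23.72 r 129.5 ang -103.14 yaw 72.55 z 67.9 TF 1.43 Mz -0.75 T 0.68 Frad -6.8 Ftan 11.1 Fz -2.7 M [ 0.65 -2.14 -0.75]
```

```bash
python3 - <<'E'
from h import *
from scipy.optimize import least_squares
c=cam('wrist');s=read_state();jk();save('w6',c[0]);W=world(c);x,y,z=W[...,0],W[...,1],W[...,2]
m=((abs(z-.087)<.005)&(np.hypot(x-.511,y+.072)<.05)&(c[1]>0)).astype(np.uint8)
k=max(cv2.findContours(m,cv2.RETR_EXTERNAL,cv2.CHAIN_APPROX_NONE)[0],key=len)[:,0]
k=k[(k[:,1]>3)];P=onz(k,.087,c)
P=P[np.hypot(P[:,0]-.5115,P[:,1]+.0725)>.037]
g=least_squares(lambda q:np.hypot(P[:,0]-q[0],P[:,1]-q[1])-.042,[.511,-.072],loss='soft_l1',f_scale=.0005);print(g.x,np.median(abs(g.fun)))
Rt=R.from_rotvec(s['tcp_rot']);d=Rt.inv().apply(np.r_[g.x,.072]-s['tool_pos']);print('axis in tool mm',d*1000)
E
```

```text
t 23.77 r 129.5 ang -102.99 yaw 72.66 z 68.0 TF 1.38 Mz -0.66 T 0.72 Frad -7.5 Ftan 10.6 Fz -3.0 M [ 0.72 -1.91 -0.66]
[ 0.51186131 -0.07239547] 0.00023394873363629526
axis in tool mm [ -3.83016797 129.4088278   -8.9569069 ]
```

View pics/w6.png

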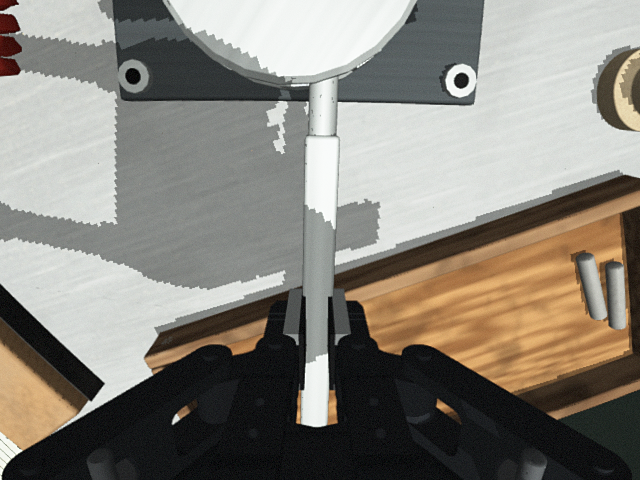

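carry_out --offset '[[0, 0.01, -0.334], [0, 0.01, -0.334], [0, 0.01, -0.334], [0, 0.01, -0.334], [0, 0.01, -0.334]]' --delta_rot '[[1.5, 0, 0], [1.5, 0, 0], [1.5, 0, 0], [1.5, 0, 0], [1.5, 0, 0]]'

```text
time: 24.18
tool_pos: [0.4669, -0.1937, 0.0682]
tcp_rot: [0.338, 1.53, -0.34]
wrist_force: [11.4, 0.3, -3.6]
width: 0.098
```

```bash
python3 -c "
from h import *
jk()"
```

```text
t 24.18 r 129.1 ang -109.99 yaw 65.18 z 68.2 TF 1.37 Mz -0.56 T 0.81 Frad -4.2 Ftan 10.6 Fz -3.6 M [-0.01 -1.94 -0.56]
```

carry_out --offset '[[0, 0.01, -0.334], [0, 0.01, -0.334], [0, 0.01, -0.334], [0, 0.01, -0.334], [0, 0.01, -0.334]]' --delta_rot '[[1.5, 0, 0], [1.5, 0, 0], [1.5, 0, 0], [1.5, 0, 0], [1.5, 0, 0]]'

```text
time: 24.6
tool_pos: [0.4522, -0.1869, 0.0684]
tcp_rot: [0.438, 1.51, -0.442]
wrist_force: [11.1, -5.3, -4.0]
width: 0.1
```

```bash
python3 -c "
from h import *
jk()"
```

```text
t 24.6 r 128.7 ang -117.19 yaw 57.73 z 68.4 TF 1.58 Mz -0.47 T 1.11 Frad -0.3 Ftan 12.3 Fz -4.0 M [-0.87 -1.66 -0.47]
```

carry_out --offset '[[0, 0.01, -0.334], [0, 0.01, -0.334], [0, 0.01, -0.334], [0, 0.01, -0.334], [0, 0.01, -0.334]]' --delta_rot '[[1.5, 0, 0], [1.5, 0, 0], [1.5, 0, 0], [1.5, 0, 0], [1.5, 0, 0]]'

```text
time: 25.02
tool_pos: [0.4383, -0.1781, 0.0684]
tcp_rot: [0.538, 1.487, -0.545]
wrist_force: [7.2, -10.3, -4.0]
width: 0.097
```

```bash
python3 -c "
from h import *
jk()"
```

```text
t 25.02 r 128.3 ang -124.51 yaw 50.28 z 68.4 TF 1.51 Mz -0.48 T 1.03 Frad 4.4 Ftan 11.8 Fz -4.0 M [-1.77 -1.13 -0.48]
```

carry_out --offset '[[0, 0.004, -0.134], [0, 0.004, -0.134], [0, 0.004, -0.134], [0, 0.004, -0.134], [0, 0.004, -0.134]]' --delta_rot '[[0.6, 0, 0], [0.6, 0, 0], [0.6, 0, 0], [0.6, 0, 0], [0.6, 0, 0]]'

```text
time: 25.43
tool_pos: [0.4331, -0.1742, 0.0684]
tcp_rot: [0.578, 1.476, -0.585]
wrist_force: [7.4, -11.7, -3.4]
width: 0.097
```

```bash
python3 -c "
from h import *
jk()"
```

```text
t 25.43 r 128.2 ang -127.43 yaw 47.33 z 68.4 TF 1.67 Mz -0.54 T 1.13 Frad 4.8 Ftan 13.0 Fz -3.4 M [-2.05 -0.95 -0.54]
```

carry_out --offset '[[0, 0.004, -0.134], [0, 0.004, -0.134], [0, 0.004, -0.134], [0, 0.004, -0.134], [0, 0.004, -0.134]]' --delta_rot '[[0.6, 0, 0], [0.6, 0, 0], [0.6, 0, 0], [0.6, 0, 0], [0.6, 0, 0]]'

```text
time: 25.85
tool_pos: [0.4281, -0.1699, 0.0683]
tcp_rot: [0.617, 1.465, -0.626]
wrist_force: [5.4, -13.5, -3.0]
width: 0.094
```

```bash
python3 -c "
from h import *
jk()"
```

```text
t 25.85 r 128.0 ang -130.39 yaw 44.35 z 68.3 TF 1.65 Mz -0.65 T 1.01 Frad 6.8 Ftan 12.9 Fz -3.0 M [-2.44 -0.73 -0.65]
```

carry_out --offset '[[0, 0.004, -0.134], [0, 0.004, -0.134], [0, 0.004, -0.134], [0, 0.004, -0.134], [0, 0.004, -0.134]]' --delta_rot '[[0.6, 0, 0], [0.6, 0, 0], [0.6, 0, 0], [0.6, 0, 0], [0.6, 0, 0]]'

```text
time: 26.27
tool_pos: [0.4231, -0.1652, 0.0682]
tcp_rot: [0.657, 1.453, -0.666]
wrist_force: [3.7, -16.2, -3.3]
width: 0.1
```

```bash
python3 -c "
from h import *
jk()"
```

```text
t 26.27 r 127.8 ang -133.43 yaw 41.37 z 68.2 TF 1.77 Mz -0.65 T 1.12 Frad 9.2 Ftan 13.8 Fz -3.3 M [-2.75 -0.54 -0.65]
```

carry_out --offset '[[0, 0.002, -0.06], [0, 0.002, -0.06], [0, 0.002, -0.06], [0, 0.002, -0.06], [0, 0.002, -0.06]]' --delta_rot '[[0.2, 0, 0], [0.2, 0, 0], [0.2, 0, 0], [0.2, 0, 0], [0.2, 0, 0]]'

```text
time: 26.68
tool_pos: [0.4211, -0.1633, 0.0682]
tcp_rot: [0.67, 1.449, -0.68]
wrist_force: [2.9, -18.2, -3.1]
width: 0.1
```

```bash
python3 -c "
from h import *
jk()"
```

```text
t 26.68 r 127.8 ang -134.68 yaw 40.38 z 68.2 TF 1.9 Mz -0.81 T 1.09 Frad 10.9 Ftan 14.9 Fz -3.1 M [-3.06 -0.48 -0.81]
```

carry_out --offset '[[0, 0.002, -0.06], [0, 0.002, -0.06], [0, 0.002, -0.06], [0, 0.002, -0.06], [0, 0.002, -0.06]]' --delta_rot '[[0.2, 0, 0], [0.2, 0, 0], [0.2, 0, 0], [0.2, 0, 0], [0.2, 0, 0]]'

```text
time: 27.1
tool_pos: [0.4192, -0.1613, 0.0683]
tcp_rot: [0.683, 1.444, -0.694]
wrist_force: [2.7, -19.7, -3.1]
width: 0.102
```

```bash
python3 -c "
from h import *
jk()"
```

```text
t 27.1 r 127.7 ang -135.92 yaw 39.37 z 68.3 TF 2.05 Mz -0.97 T 1.08 Frad 11.8 Ftan 16.0 Fz -3.1 M [-3.28 -0.29 -0.97]
```

carry_out --offset '[[0, 0.002, -0.06], [0, 0.002, -0.06], [0, 0.002, -0.06], [0, 0.002, -0.06], [0, 0.002, -0.06]]' --delta_rot '[[0.2, 0, 0], [0.2, 0, 0], [0.2, 0, 0], [0.2, 0, 0], [0.2, 0, 0]]'

```text
time: 27.52
tool_pos: [0.4174, -0.1592, 0.0683]
tcp_rot: [0.696, 1.439, -0.708]
wrist_force: [1.1, -20.4, -2.6]
width: 0.103
```

```bash
python3 -c "
from h import *
jk()"
```

```text
t 27.52 r 127.7 ang -137.18 yaw 38.37 z 68.3 TF 2.01 Mz -1.0 T 1.01 Frad 13.0 Ftan 15.7 Fz -2.6 M [-3.49 -0.31 -1.  ]
```

carry_out --offset '[[0, 0, 0.2], [0, 0, 0.2], [0, 0, 0.2], [0, 0, 0.1], [0, 0, 0]]' --delta_rot '[[0, 0, 0], [0, 0, 0], [0, 0, 0], [0, 0, 0], [0, 0, 0]]'

```text
time: 27.93
tool_pos: [0.4191, -0.1616, 0.0669]
tcp_rot: [0.699, 1.448, -0.706]
wrist_force: [-1.1, -10.4, 0.6]
width: 0.099
```

```bash
python3 -c "
from h import *
jk();barfit();jk()"
```

```text
t 27.93 r 128.1 ang -135.87 yaw 38.42 z 66.9 TF 0.85 Mz -0.24 T 0.61 Frad 8.0 Ftan 6.7 Fz 0.6 M [-1.63  0.12 -0.24]
bar in tool: z= [ 0.0052 -0.7878] x= [-0.0085 -4.7567]
t 27.98 r 128.1 ang -135.88 yaw 38.42 z 66.9 TF 0.92 Mz -0.26 T 0.67 Frad 8.2 Ftan 7.2 Fz -0.5 M [-1.62  0.12 -0.26]
```

carry_out --offset '[[0, -0.1, 0.15], [0, -0.1, 0.15], [0, -0.1, 0.1], [0, -0.1, 0], [0, 0, 0]]' --delta_rot '[[0, 0, 0], [0, 0, 0], [0, 0, 0], [0, 0, 0], [0, 0, 0]]'

```text
time: 28.4
tool_pos: [0.4199, -0.1632, 0.0666]
tcp_rot: [0.705, 1.448, -0.7]
wrist_force: [7.9, 5.1, -0.8]
width: 0.1
```

```bash
python3 -c "
from h import *
jk()"
```

```text
t 28.4 r 128.6 ang -135.09 yaw 38.38 z 66.6 TF 0.26 Mz 0.28 T 0.54 Frad -9.2 Ftan 2.0 Fz -0.8 M [ 0.94 -1.33  0.28]
```

carry_out --offset '[[0, 0, 0.27], [0, 0, 0.27], [0, 0, 0.27], [0, 0, 0.27], [0, 0, 0.0]]' --delta_rot '[[-1.6, 0, 0], [-1.6, 0, 0], [-1.6, 0, 0], [-1.6, 0, 0], [0, 0, 0]]'

```text
time: 28.82
tool_pos: [0.4249, -0.1721, 0.0657]
tcp_rot: [0.615, 1.48, -0.616]
wrist_force: [1.9, -0.7, -1.6]
width: 0.1
```

```bash
python3 -c "
from h import *
jk()"
```

```text
t 28.82 r 131.7 ang -130.84 yaw 44.87 z 65.7 TF 0.25 Mz -0.08 T 0.17 Frad -0.7 Ftan 1.9 Fz -1.6 M [ 0.04 -0.4  -0.08]
```

carry_out --offset '[[0, 0, 0.2], [0, 0, 0.2], [0, -0.2, 0], [0, -0.3, 0], [0, -0.3, 0.0]]' --delta_rot '[[-1.2, 0, 0], [-1.2, 0, 0], [0, 0, 0], [0, 0, 0], [0, 0, 0]]'

```text
time: 29.23
tool_pos: [0.4218, -0.1806, 0.0655]
tcp_rot: [0.583, 1.49, -0.583]
wrist_force: [2.0, 0.6, -1.3]
width: 0.101
```

```bash
python3 -c "
from h import *
jk()"
```

```text
t 29.23 r 140.3 ang -129.51 yaw 47.26 z 65.5 TF 0.17 Mz -0.22 T -0.05 Frad -1.7 Ftan 1.2 Fz -1.3 M [ 0.09 -0.54 -0.22]
```

carry_out --offset '[[0, -0.4, 0], [0, -0.5, 0], [0, -0.6, 0], [0, -0.6, 0], [0, -0.6, 0]]' --delta_rot '[[0, 0, 0], [0, 0, 0], [0, 0, 0], [0, 0, 0], [0, 0, 0]]'

```text
time: 29.65
tool_pos: [0.4023, -0.2006, 0.0651]
tcp_rot: [0.583, 1.491, -0.583]
wrist_force: [-1.3, 0.4, -2.9]
width: 0.097
```

```bash
python3 -c "
from h import *
jk();barfit()"
```

```text
t 29.65 r 168.1 ang -130.29 yaw 47.28 z 65.1 TF -0.21 Mz -0.03 T -0.23 Frad 0.6 Ftan -1.2 Fz -2.9 M [-0.01  0.   -0.03]
bar in tool: z= [ 1.000e-04 -9.552e-01] x= [ 6.0000e-04 -4.7399e+00]
```

carry_out --offset '[[-0.03, 0.05, 1.28], [-0.03, 0.05, 1.28], [-0.03, 0.05, 1.28], [-0.03, 0.05, 1.28], [-0.03, 0.05, 1.28]]' --delta_rot '[[-4.6, 0, 0], [-4.6, 0, 0], [-4.6, 0, 0], [-4.6, 0, 0], [-4.6, 0, 0]]'

```text
time: 30.12
tool_pos: [0.4579, -0.234, 0.0669]
tcp_rot: [0.267, 1.554, -0.268]
wrist_force: [-0.2, 0.6, -2.9]
width: 0.102
```

carry_out --offset '[[-0.02, 0.05, 1.28], [-0.02, 0.05, 1.28], [-0.02, 0.05, 1.28], [-0.02, 0.05, 1.28], [-0.02, 0.05, 1.28]]' --delta_rot '[[-4.6, 0, 0], [-4.6, 0, 0], [-4.6, 0, 0], [-4.6, 0, 0], [-4.6, 0, 0]]'

```text
time: 30.53
tool_pos: [0.5211, -0.243, 0.0679]
tcp_rot: [-0.048, 1.57, 0.047]
wrist_force: [0.5, 0.1, -3.0]
width: 0.099
```

carry_out --offset '[[0, 0, 0], [0, 0, 0], [0, 0, 0], [0, 0, 0], [0, 0, 0]]' --delta_rot '[[0, 0, 0], [0, 0, 0], [0, 0, 0], [0, 0, 0], [0, 0, 0]]'

```text
time: 30.95
tool_pos: [0.5199, -0.2424, 0.0679]
tcp_rot: [-0.044, 1.57, 0.044]
wrist_force: [0.1, -0.2, -1.9]
width: 0.098
```

```bash
python3 - <<'E'
from h import *
jk();fz,fx=barfit()
p,r=ins(-86.5,fz,fx,.156);e=plan(p,r,n=5)
E
```

```text
t 30.95 r 170.3 ang -87.01 yaw 93.22 z 67.9 TF 0.01 Mz -0.01 T -0.0 Frad 0.2 Ftan 0.0 Fz -1.9 M [-0.01 -0.02 -0.01]
bar in tool: z= [-0.002  -0.7314] x= [ 1.0000e-03 -4.5804e+00]
offset [[0.01, 0.29, 0.04], [0.01, 0.28, 0.04], [0.01, 0.29, 0.04], [0.01, 0.29, 0.04], [0.01, 0.28, 0.04]] delta_rot [[0.0, 0.0, 0.0], [-0.1, 0.0, 0.0], [0.0, 0.0, 0.0], [0.0, 0.0, 0.0], [-0.1, 0.0, 0.0]]
end [ 0.5213 -0.2281  0.0675]
```

carry_out --offset '[[0.01, 0.29, 0.04], [0.01, 0.28, 0.04], [0.01, 0.29, 0.04], [0.01, 0.29, 0.04], [0.01, 0.28, 0.04]]' --delta_rot '[[0, 0, 0], [-0.1, 0, 0], [0, 0, 0], [0, 0, 0], [-0.1, 0, 0]]'

```text
time: 31.42
tool_pos: [0.522, -0.2277, 0.0677]
tcp_rot: [-0.048, 1.569, 0.047]
wrist_force: [0.5, -0.3, -2.6]
width: 0.104
```

carry_out --offset '[[0, 0.15, 0], [0, 0.25, 0], [0, 0.25, 0], [0, 0.25, 0], [0, 0.25, 0]]' --delta_rot '[[0, 0, 0], [0, 0, 0], [0, 0, 0], [0, 0, 0], [0, 0, 0]]'

```text
time: 31.83
tool_pos: [0.5213, -0.2164, 0.0676]
tcp_rot: [-0.048, 1.569, 0.047]
wrist_force: [-0.1, 0.0, -1.7]
width: 0.1
```

```bash
python3 -c "
from h import *
jk()
"
```

```text
t 31.83 r 144.4 ang -85.9 yaw 93.48 z 67.6 TF -0.02 Mz -0.0 T -0.02 Frad -0.0 Ftan -0.1 Fz -1.7 M [ 0.03 -0.02 -0.  ]
```

carry_out --offset '[[0, 0.15, 0], [0, 0.15, 0], [0, 0.15, 0], [0, 0.15, 0], [0, 0, 0]]' --delta_rot '[[0, 0, 0], [0, 0, 0], [0, 0, 0], [0, 0, 0], [0, 0, 0]]'

```text
time: 32.25
tool_pos: [0.5209, -0.2104, 0.0676]
tcp_rot: [-0.048, 1.569, 0.047]
wrist_force: [0.2, 0.4, -1.6]
width: 0.104
```

```bash
python3 -c "
from h import *
jk()
"
```

```text
t 32.25 r 138.4 ang -85.89 yaw 93.49 z 67.6 TF 0.04 Mz 0.04 T 0.07 Frad -0.4 Ftan 0.3 Fz -1.6 M [-0.01 -0.03  0.04]
```

carry_out --offset '[[0, 0.22, 0], [0, 0.22, 0], [0, 0.22, 0], [0, 0.22, 0], [0, 0.22, 0]]' --delta_rot '[[0, 0, 0], [0, 0, 0], [0, 0, 0], [0, 0, 0], [0, 0, 0]]'

```text
time: 32.67
tool_pos: [0.5203, -0.1995, 0.0676]
tcp_rot: [-0.048, 1.569, 0.047]
wrist_force: [-0.5, -0.4, -2.4]
width: 0.099
```

```bash
python3 -c "
from h import *
jk()
"
```

```text
t 32.67 r 127.4 ang -85.82 yaw 93.48 z 67.6 TF -0.06 Mz -0.07 T -0.14 Frad 0.4 Ftan -0.5 Fz -2.4 M [ 0.03  0.02 -0.07]
```

carry_out --offset '[[0.02, 0.004, -0.3], [0.02, 0.004, -0.3], [0.02, 0.004, -0.3], [0.02, 0.004, -0.3], [0.02, 0.004, -0.2]]' --delta_rot '[[1, 0, 0], [1, 0, 0], [1, 0, 0], [1, 0, 0], [1, 0, 0]]'

```text
time: 33.08
tool_pos: [0.5093, -0.1999, 0.0679]
tcp_rot: [0.024, 1.562, -0.025]
wrist_force: [8.7, 3.3, -3.4]
width: 0.097
```

```bash
python3 -c "
from h import *
jk()
"
```

```text
t 33.08 r 127.5 ang -90.76 yaw 88.2 z 67.9 TF 1.1 Mz -0.78 T 0.33 Frad -3.4 Ftan 8.7 Fz -3.4 M [ 0.52 -1.44 -0.78]
```

carry_out --offset '[[0, 0.004, -0.1], [0, 0.004, -0.1], [0, 0.004, -0.1], [0, 0.004, -0.1], [0, 0.004, -0.1]]' --delta_rot '[[0.4, 0, 0], [0.4, 0, 0], [0.4, 0, 0], [0.4, 0, 0], [0.4, 0, 0]]'

```text
time: 33.5
tool_pos: [0.5056, -0.1998, 0.0684]
tcp_rot: [0.051, 1.559, -0.053]
wrist_force: [11.2, 3.3, -3.4]
width: 0.099
```

```bash
python3 -c "
from h import *
jk()
"
```

```text
t 33.5 r 127.5 ang -92.41 yaw 86.2 z 68.4 TF 1.4 Mz -0.92 T 0.49 Frad -3.7 Ftan 11.0 Fz -3.4 M [ 0.45 -1.76 -0.92]
```

carry_out --offset '[[0, 0.004, -0.15], [0, 0.004, -0.15], [0, 0.004, -0.15], [0, 0.004, -0.15], [0, 0.004, -0.15]]' --delta_rot '[[0.6, 0, 0], [0.6, 0, 0], [0.6, 0, 0], [0.6, 0, 0], [0.6, 0, 0]]'

```text
time: 33.92
tool_pos: [0.5, -0.1993, 0.069]
tcp_rot: [0.093, 1.554, -0.095]
wrist_force: [15.0, 3.6, -6.0]
width: 0.101
```

```bash
python3 -c "
from h import *
jk()
"
```

```text
t 33.92 r 127.4 ang -94.97 yaw 83.13 z 69.0 TF 1.87 Mz -1.17 T 0.7 Frad -4.9 Ftan 14.7 Fz -6.0 M [ 0.39 -2.45 -1.17]
```

carry_out --offset '[[0, 0.004, -0.15], [0, 0.004, -0.15], [0, 0.004, -0.15], [0, 0.004, -0.15], [0, 0.004, -0.15]]' --delta_rot '[[0.6, 0, 0], [0.6, 0, 0], [0.6, 0, 0], [0.6, 0, 0], [0.6, 0, 0]]'

```text
time: 34.33
tool_pos: [0.4946, -0.1985, 0.0697]
tcp_rot: [0.134, 1.547, -0.136]
wrist_force: [19.1, 4.3, -6.6]
width: 0.096
```

```bash
python3 -c "
from h import *
jk()
"
```

```text
t 34.33 r 127.1 ang -97.39 yaw 80.11 z 69.7 TF 2.34 Mz -1.11 T 1.23 Frad -6.7 Ftan 18.4 Fz -6.6 M [ 0.41 -3.09 -1.11]
```

carry_out --offset '[[0, 0.004, -0.1], [0, 0.004, -0.1], [0, 0.004, -0.1], [0, 0.004, -0.1], [0, 0.004, -0.1]]' --delta_rot '[[0.4, 0, 0], [0.4, 0, 0], [0.4, 0, 0], [0.4, 0, 0], [0.4, 0, 0]]'

```text
time: 34.75
tool_pos: [0.4902, -0.1977, 0.0699]
tcp_rot: [0.161, 1.545, -0.164]
wrist_force: [20.0, 3.4, -7.3]
width: 0.101
```

```bash
python3 -c "
from h import *
jk();barfit();jk()
"
```

```text
t 34.75 r 127.1 ang -99.42 yaw 78.13 z 69.9 TF 2.44 Mz -1.15 T 1.29 Frad -6.6 Ftan 19.2 Fz -7.3 M [ 0.17 -3.2  -1.15]
bar in tool: z= [ 0.0416 -0.3756] x= [ 0.0255 -4.7791]
t 34.8 r 127.0 ang -99.5 yaw 78.11 z 69.8 TF 2.38 Mz -1.22 T 1.17 Frad -6.9 Ftan 18.8 Fz -7.4 M [ 0.23 -3.21 -1.22]
```

```bash
python3 - <<'E'
from h import *
for i in range(6): cam('top'); jk()
E
```

```text
t 34.85 r 127.1 ang -99.48 yaw 78.14 z 69.9 TF 2.31 Mz -1.18 T 1.13 Frad -6.4 Ftan 18.2 Fz -8.1 M [ 0.22 -3.19 -1.18]
t 34.9 r 127.0 ang -99.47 yaw 78.14 z 69.9 TF 2.42 Mz -1.16 T 1.26 Frad -6.9 Ftan 19.1 Fz -7.8 M [ 0.18 -3.12 -1.16]
t 34.95 r 127.0 ang -99.45 yaw 78.15 z 69.9 TF 2.23 Mz -1.15 T 1.08 Frad -6.7 Ftan 17.5 Fz -6.4 M [ 0.21 -3.17 -1.15]
t 35.0 r 127.1 ang -99.46 yaw 78.15 z 69.9 TF 2.18 Mz -1.16 T 1.02 Frad -7.1 Ftan 17.2 Fz -7.4 M [ 0.19 -3.18 -1.16]
t 35.05 r 127.1 ang -99.46 yaw 78.15 z 69.9 TF 2.3 Mz -1.19 T 1.12 Frad -6.5 Ftan 18.1 Fz -6.6 M [ 0.24 -3.14 -1.19]
t 35.1 r 127.0 ang -99.46 yaw 78.15 z 69.8 TF 2.31 Mz -1.18 T 1.13 Frad -6.0 Ftan 18.2 Fz -6.8 M [ 0.23 -3.18 -1.18]
```

carry_out --offset '[[0, 0, 0.2], [0, 0, 0.2], [0, 0, 0.2], [0, 0, 0.2], [0, 0, 0.1]]' --delta_rot '[[0, 0, 0], [0, 0, 0], [0, 0, 0], [0, 0, 0], [0, 0, 0]]'

```text
time: 35.52
tool_pos: [0.4935, -0.1985, 0.0679]
tcp_rot: [0.159, 1.557, -0.16]
wrist_force: [6.7, 1.9, -2.8]
width: 0.096
```

```bash
python3 -c "
from h import *
jk()
"
```

```text
t 35.52 r 127.3 ang -97.92 yaw 78.34 z 67.9 TF 0.82 Mz -0.31 T 0.5 Frad -2.8 Ftan 6.4 Fz -2.8 M [ 0.36 -1.11 -0.31]
```

carry_out --offset '[[-0.05, 0, 0.15], [-0.05, 0, 0.15], [0, 0, 0.1], [0, 0, 0.1], [0, 0, 0]]' --delta_rot '[[-0.5, 0, 0], [-0.5, 0, 0], [-0.5, 0, 0], [-0.5, 0, 0], [0, 0, 0]]'

```text
time: 35.93
tool_pos: [0.4969, -0.1992, 0.0682]
tcp_rot: [0.131, 1.562, -0.132]
wrist_force: [5.0, 2.7, -3.9]
width: 0.099
```

```bash
python3 -c "
from h import *
jk()
"
```

```text
t 35.93 r 127.6 ang -96.33 yaw 80.37 z 68.2 TF 0.6 Mz -0.34 T 0.27 Frad -3.2 Ftan 4.7 Fz -3.9 M [ 0.21 -0.83 -0.34]
```

carry_out --offset '[[0, 0, 0.2], [0, 0, 0.2], [0, 0, 0.2], [0, -0.1, 0], [0, -0.1, 0]]' --delta_rot '[[-0.8, 0, 0], [-0.8, 0, 0], [-0.8, 0, 0], [0, 0, 0], [0, 0, 0]]'

```text
time: 36.35
tool_pos: [0.5011, -0.2021, 0.0677]
tcp_rot: [0.097, 1.567, -0.098]
wrist_force: [2.2, 2.5, -2.9]
width: 0.097
```

```bash
python3 -c "
from h import *
jk()
"
```

```text
t 36.35 r 130.1 ang -94.36 yaw 82.87 z 67.7 TF 0.25 Mz -0.26 T -0.01 Frad -2.7 Ftan 2.0 Fz -2.9 M [ 0.23 -0.5  -0.26]
```

carry_out --offset '[[0, -0.2, 0], [0, -0.2, 0], [0, -0.3, 0], [0, -0.3, 0], [0, -0.3, 0]]' --delta_rot '[[0, 0, 0], [0, 0, 0], [0, 0, 0], [0, 0, 0], [0, 0, 0]]'

```text
time: 36.77
tool_pos: [0.4992, -0.2154, 0.0676]
tcp_rot: [0.097, 1.568, -0.098]
wrist_force: [2.0, -0.1, -2.1]
width: 0.101
```

```bash
python3 -c "
from h import *
jk()
"
```

```text
t 36.77 r 143.4 ang -94.73 yaw 82.88 z 67.6 TF 0.28 Mz -0.22 T 0.07 Frad -0.1 Ftan 2.0 Fz -2.1 M [ 0.04 -0.28 -0.22]
```

```bash
python3 - <<'E'
from h import *
p,r=pose();q=p+r.apply([0,-.035,0]);e=plan(q,r,n=5)
e=plan(np.array([.4927,-.2885,.10]),down(2.9),start=e,n=15)
E
```

```text
offset [[0.0, -0.7, 0.0], [0.0, -0.7, 0.0], [0.0, -0.7, 0.0], [0.0, -0.7, 0.0], [0.0, -0.7, 0.0]] delta_rot [[0.0, 0.0, 0.0], [0.0, 0.0, 0.0], [0.0, 0.0, 0.0], [0.0, 0.0, 0.0], [0.0, 0.0, 0.0]]
end [ 0.4948 -0.2501  0.0676]
offset [[-0.22, -0.26, 0.02], [-0.21, -0.25, 0.04], [-0.22, -0.25, 0.06], [-0.21, -0.24, 0.09], [-0.22, -0.23, 0.11]] delta_rot [[5.3, 0.0, 0.0], [5.4, 0.0, 0.0], [5.3, 0.0, 0.0], [5.3, 0.0, 0.0], [5.4, 0.0, 0.0]]
offset [[-0.21, -0.22, 0.13], [-0.22, -0.21, 0.15], [-0.22, -0.19, 0.17], [-0.21, -0.18, 0.19], [-0.22, -0.16, 0.2]] delta_rot [[5.3, 0.0, 0.0], [5.3, 0.0, 0.0], [5.4, 0.0, 0.0], [5.3, 0.0, 0.0], [5.3, 0.0, 0.0]]
offset [[-0.21, -0.13, 0.22], [-0.22, -0.12, 0.22], [-0.21, -0.1, 0.24], [-0.22, -0.07, 0.25], [-0.22, -0.05, 0.25]] delta_rot [[5.3, 0.0, 0.0], [5.4, 0.0, 0.0], [5.3, 0.0, 0.0], [5.3, 0.1, 0.0], [5.4, 0.0, 0.0]]
end [ 0.4927 -0.2885  0.1   ]
```

carry_out --offset '[[0, -0.7, 0], [0, -0.7, 0], [0, -0.7, 0], [0, -0.7, 0], [0, -0.7, 0]]' --delta_rot '[[0, 0, 0], [0, 0, 0], [0, 0, 0], [0, 0, 0], [0, 0, 0]]'

```text
time: 37.18
tool_pos: [0.4944, -0.2506, 0.0674]
tcp_rot: [0.097, 1.568, -0.098]
wrist_force: [-0.1, 0.5, -3.2]
width: 0.097
```

carry_out --offset '[[-0.22, -0.26, 0.02], [-0.21, -0.25, 0.04], [-0.22, -0.25, 0.06], [-0.21, -0.24, 0.09], [-0.22, -0.23, 0.11]]' --delta_rot '[[5.3, 0, 0], [5.4, 0, 0], [5.3, 0, 0], [5.3, 0, 0], [5.4, 0, 0]]'

```text
time: 37.6
tool_pos: [0.4939, -0.2632, 0.0784]
tcp_rot: [0.466, 1.52, -0.467]
wrist_force: [0.8, -0.1, -3.0]
width: 0.096
```

carry_out --offset '[[-0.21, -0.22, 0.13], [-0.22, -0.21, 0.15], [-0.22, -0.19, 0.17], [-0.21, -0.18, 0.19], [-0.22, -0.16, 0.2]]' --delta_rot '[[5.3, 0, 0], [5.3, 0, 0], [5.4, 0, 0], [5.3, 0, 0], [5.3, 0, 0]]'

```text
time: 38.02
tool_pos: [0.4932, -0.276, 0.0892]
tcp_rot: [0.824, 1.408, -0.825]
wrist_force: [0.9, 1.4, -2.7]
width: 0.104
```

carry_out --offset '[[-0.21, -0.13, 0.22], [-0.22, -0.12, 0.22], [-0.21, -0.1, 0.24], [-0.22, -0.07, 0.25], [-0.22, -0.05, 0.25]]' --delta_rot '[[5.3, 0, 0], [5.4, 0, 0], [5.3, 0, 0], [5.3, 0, 0], [5.4, 0, 0]]'

```text
time: 38.43
tool_pos: [0.4925, -0.2887, 0.1]
tcp_rot: [1.175, 1.23, -1.176]
wrist_force: [-0.3, 0.2, -2.7]
width: 0.097
```

carry_out --offset '[[0, 0, 0], [0, 0, 0], [0, 0, 0], [0, 0, 0], [0, 0, 0]]' --delta_rot '[[0, 0, 0], [0, 0, 0], [0, 0, 0], [0, 0, 0], [0, 0, 0]]'

```text
time: 38.85
tool_pos: [0.4927, -0.2879, 0.0998]
tcp_rot: [1.171, 1.232, -1.171]
wrist_force: [0.1, 0.0, -2.6]
width: 0.1
```

```bash
python3 - <<'E'
from h import *
st();fz,fx=barfit()
e=plan(np.array([.4927,-.2885,.018]),down(2.9),n=5)
e=plan(np.array([.4927,-.2885,.0075]),down(2.9),n=5,start=e)
E
```

```text
t 38.85 p [ 0.4927 -0.2879  0.0998] rv [ 1.171  1.232 -1.171] F [ 0.1  0.  -2.6] M [ 0.02  0.   -0.09] w 0.1 q [-0.57  0.19  1.96 -0.    1.    0.95]
bar in tool: z= [-5.000e-04 -6.319e-01] x= [ 1.600e-03 -4.628e+00]
offset [[1.64, 0.0, 0.01], [1.63, -0.01, 0.01], [1.64, 0.0, 0.01], [1.64, 0.0, 0.01], [1.64, 0.0, 0.01]] delta_rot [[0.0, 0.0, 0.0], [0.0, 0.0, 0.0], [0.0, 0.0, 0.0], [0.0, 0.0, 0.0], [0.0, 0.0, 0.0]]
end [ 0.4927 -0.2885  0.018 ]
offset [[0.21, 0.0, 0.0], [0.21, 0.0, 0.0], [0.21, 0.0, 0.0], [0.21, 0.0, 0.0], [0.21, 0.0, 0.0]] delta_rot [[0.0, 0.0, 0.0], [0.0, 0.0, 0.0], [0.0, 0.0, 0.0], [0.0, 0.0, 0.0], [0.0, 0.0, 0.0]]
end [ 0.4927 -0.2885  0.0075]
```

carry_out --offset '[[1.64, 0, 0.01], [1.63, 0, 0.01], [1.64, 0, 0.01], [1.64, 0, 0.01], [1.64, 0, 0.01]]' --delta_rot '[[0, 0, 0], [0, 0, 0], [0, 0, 0], [0, 0, 0], [0, 0, 0]]'

```text
time: 39.32
tool_pos: [0.4931, -0.2886, 0.0175]
tcp_rot: [1.171, 1.231, -1.171]
wrist_force: [-0.2, -1.2, -1.8]
width: 0.102
```

carry_out --offset '[[0.2, 0, 0], [0.2, 0, 0], [0.2, 0, 0], [0.2, 0, 0], [0.2, 0, 0]]' --delta_rot '[[0, 0, 0], [0, 0, 0], [0, 0, 0], [0, 0, 0], [0, 0, 0]]'

```text
time: 39.73
tool_pos: [0.4941, -0.2893, 0.0093]
tcp_rot: [1.172, 1.229, -1.171]
wrist_force: [-0.2, -0.3, -1.7]
width: 0.096
```

carry_out --offset '[[0, 0, 0], [0, 0, 0], [0, 0, 0], [0, 0, 0], [0, 0, 0]]' --delta_rot '[[0, 0, 0], [0, 0, 0], [0, 0, 0], [0, 0, 0], [0, 0, 0]]'

```text
time: 40.15
tool_pos: [0.4932, -0.2887, 0.0084]
tcp_rot: [1.172, 1.231, -1.172]
wrist_force: [-0.5, 0.4, -2.4]
width: 0.099
```

carry_out --offset '[[0.05, 0, 0], [0.05, 0, 0], [0, 0, 0], [0, 0, 0], [0, 0, 0]]' --delta_rot '[[0, 0, 0], [0, 0, 0], [0, 0, 0], [0, 0, 0], [0, 0, 0]]'

```text
time: 40.57
tool_pos: [0.4931, -0.2887, 0.0073]
tcp_rot: [1.172, 1.231, -1.172]
wrist_force: [-0.3, 0.9, -1.2]
width: 0.092
```

carry_out --offset '[[0, 0, 0], [0, 0, 0], [0, 0, 0], [0, 0, 0], [0, 0, 0]]' --delta_rot '[[0, 0, 0], [0, 0, 0], [0, 0, 0], [0, 0, 0], [0, 0, 0]]' --fingers -0.2

```text
time: 40.98
tool_pos: [0.4932, -0.2888, 0.0073]
tcp_rot: [1.172, 1.231, -1.172]
wrist_force: [0.4, -0.6, -0.2]
width: 0.403
```

carry_out --offset '[[-1, 0, 0], [-2, 0, 0], [-2.5, 0, 0], [-2.5, 0, 0], [-2.5, 0, 0]]' --delta_rot '[[0, 0, 0], [0, 0, 0], [0, 0, 0], [0, 0, 0], [0, 0, 0]]'

```text
time: 41.4
tool_pos: [0.4928, -0.2885, 0.1139]
tcp_rot: [1.172, 1.231, -1.172]
wrist_force: [0.6, 0.0, -0.5]
width: 0.399
```

carry_out --offset '[[-2.5, 0, 0], [-2.5, 0, 0], [-2.5, 0, 0], [-2.5, 0, 0], [-1, 0, 0]]' --delta_rot '[[0, 0, 0], [0, 0, 0], [0, 0, 0], [0, 0, 0], [0, 0, 0]]'

```text
time: 41.82
tool_pos: [0.4946, -0.2896, 0.2274]
tcp_rot: [1.172, 1.224, -1.169]
wrist_force: [0.1, -0.0, 0.3]
width: 0.401
```

carry_out --offset '[[0, 0, 0], [0, 0, 0], [0, 0, 0], [0, 0, 0], [0, 0, 0]]' --delta_rot '[[0, 0, 0], [0, 0, 0], [0, 0, 0], [0, 0, 0], [0, 0, 0]]'

```text
time: 42.23
tool_pos: [0.4918, -0.2878, 0.22]
tcp_rot: [1.172, 1.235, -1.173]
wrist_force: [0.3, 0.5, 0.9]
width: 0.397
```

```bash
python3 - <<'E'
from h import *
st();c=cam('wrist');save('w7',c[0]);W=world(c)
hsv=cv2.cvtColor(c[0],cv2.COLOR_RGB2HSV)
m=((hsv[...,1]<50)&(W[...,2]<.03)&(W[...,2]>.0)&(abs(W[...,1]+.289)<.03)&(abs(W[...,0]-.49)<.12)).astype(np.uint8)
n,l,s,k=cv2.connectedComponentsWithStats(m)
i=1+np.argmax(s[1:,4]);ys,xs=np.nonzero(l==i);print(cv2.minAreaRect(onz(np.c_[xs,ys],.018,c)[:,:2].astype(np.float32)*1000),'top z',np.percentile(W[l==i][:,2],[5,50,95]))
# seen from the scene and top cameras: cores
b=cam('top');a=cam('scene');save('end',np.vstack([b[0][110:290,150:480],a[0][130:310,150:480]]))
E
```

```text
t 42.23 p [ 0.4918 -0.2878  0.22  ] rv [ 1.172  1.235 -1.173] F [0.3 0.5 0.9] M [-0.    0.01  0.04] w 0.397 q [-0.57  0.08  1.84 -0.    1.22  0.95]
((500.8623962402344, -287.4500732421875), (198.7201690673828, 12.13209056854248), 3.2626848220825195) top z [0.01440187 0.01775868 0.01912146]
```

View pics/end.png

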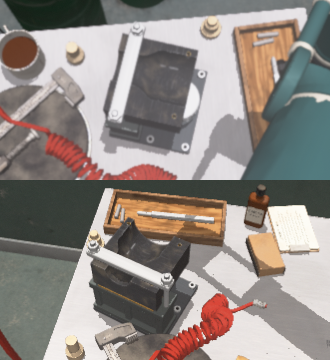

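```bash
python3 -c "
from h import *
st();print(finish_job())"
```

```text
t 42.38 p [ 0.4924 -0.2882  0.221 ] rv [ 1.172  1.233 -1.172] F [-0.5  0.3 -0.3] M [-0.01  0.01  0.01] w 0.399 q [-0.57  0.07  1.84 -0.    1.22  0.95]
the job is handed in; nothing more can be done
None
```

I handed the job in at 42.4 s: the collar is tightened until the jack bears under the box, the bar is back in the tray, and both cores are standing. The load on the head is only estimated from the wrist sensor, at about 110–125 N.

**Turning:** I turned the collar clockwise in two long strokes and one short one, moving the bar to a new hole each time. In all it turned about 130–135°.

**Effort:**

| When | Effort (N m) |
|---|---|
| Running free | about 0.77 |
| End of the second stroke | about 1.07 |
| Last moving readings, short stroke | 1.23 and 1.29 |
| Held after stopping | about 1.12 |

- That is about 1.5 times the free effort, as asked.
- Single readings scatter by about 0.1 N m, and the second stroke and the short stroke did not agree closely. Taken alone, they would put the load anywhere from about 90 to 140 N, still inside the 70–150 N limits.
- I could not pin down the moment of first touch exactly, and I did not see the spindle against the box.

**Last checks:**
- **Bar:** it lies flat in the tray, with its top about 18 mm over the table and within about 1 mm of where it started.
- **Cores and arm:** the last pictures show both cores standing where they were. The gripper was clear at about 0.22 m, touching nothing.

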